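# Tighten the mist-nozzle compression nut one flat past finger-tight

### The job

Spin the brass nut on the blue mist header clockwise with the fingers, regripping as needed, until it is finger-tight, and stop there. Then fit the blue-handled open wrench gently onto the nut and with it turn the nut one flat further (a sixth of a turn), no more. Ease the wrench off and lay it flat on the bench, clear of the header, without disturbing anything else.

Things in the scene. Friction and masses are not known exactly. Their poses are not given: they have to be found in the camera images.
- nut_centre (a point): Centre of the brass hexagon nut, axis vertical, on the blue mist header: 40 mm across flats, 46 mm across corners, 26 mm high, underside 86 mm and top 112 mm above the bench. z up; x points to a corner of the hexagon, marked red on the nut's top; corners follow every 60 degrees. The frame turns with the nut, which does not move up or down.
- nozzle_tip (a point): Top of the fixed nozzle stub on the nut's axis, 143 mm above the bench. The steel stub is 20 mm in diameter, its black tip 24 mm. Below the nut is a steel neck of 30 mm diameter, free down to 62 mm above the bench but for two rings of 36 mm.
- collar: Copper ring under the nut, 36 mm wide, 4 mm high; origin under its centre. The nut pushes it 1 mm down per rad (clockwise) as it runs freely, against 0.1 N m; after 0.2 to 1.8 rad it lands on the dark shoulder 76 mm above the bench: finger-tight, and the resistance to turning jumps to 0.7 N m. A nut turned back lifts it again. A plain ring: its heading means nothing.
- ferrule: Copper ring round the stub on top of the nut, 27 mm wide, 8 mm high; origin under its centre, 108 mm above the bench at first. It stays there while the nut runs freely; past finger-tight it sinks 1 mm per rad that the nut turns, against a steady 0.7 N m, and stays where it is left. One flat (1.05 rad) sinks it 1.05 mm.
- fitting: The mist header, bolted down: steel foot plate 130 x 100 x 12 mm (x, y, z), blue pipe of 34 mm diameter along its own y axis, 212 mm long over its black end caps (42 mm diameter, top 55 mm above the bench), blue riser in the middle, 44 mm in diameter up to 62 mm, which carries the nut. Origin on the bench, on the nut's axis.
- wrench_grip (a point): Loose open-ended wrench, 280 g, flat on the bench, 14 mm thick. This point: middle of its blue handle, half-way up (7 mm above the bench), near its balance point. x points along the wrench to the jaw, z up. Handle 16 mm wide, straight from 60 mm behind this point (round end, 24 mm) to 80 mm ahead of it; the steel head, 64 mm wide, begins there.
- wrench_jaw (a point): Centre of the wrench's jaw, 110 mm ahead of wrench_grip; axes alike. Here the nut's axis lies when the wrench is on. The gap is 42 mm wide (2 mm more than the nut), open to +x, parallel sides along x, flat throat 22 mm behind this point; prongs end 30 mm ahead, flared at the mouth, 75 mm over the flares. It goes on with a corner of the nut pointing along x.
- jar1: Culture jar, 84 mm wide, 145 mm high, bystander. Origin under its centre.
- jar2: As jar1.
- jar3: As jar1.
- sprayer: White bottle with a blue cap, 64 mm wide, 170 mm high, bystander. Origin under its centre.
- brush: Small hand brush lying on the bench, bystander.
- screwdriver: Screwdriver lying on the bench, bystander.
- spare_ring: Loose copper ring, 40 mm wide, 12 mm high, bystander.
There are look-alikes about, which are no part of the job. Of the things that look like the part that bears wrench_grip, take the one that is farthest to the robot's left at the start.

How it is judged:
By the outcome, as a careful person would: the job done as asked, in the order asked, and still so for the second after the job is handed in, with the robot touching nothing.
It also fails if it takes over 72 s, if anything falls off the work surface, if the arm or the gripper's body presses on something with over 40 N, if the wrist force passes 120 N, or if a joint passes its speed limit or range.

### The arm

A 6-joint arm with a two-finger parallel gripper is mounted at the origin on the work surface. World frame = base frame: x ahead of the robot, y to its left, z up, the work surface at z = 0. Lengths are in m, angles in rad, forces in N, time in s.
With the tool pointing down it reaches from about 0.4 to 0.825 m from the base axis. Payload 7 kg.
Tool frame: the origin (TCP) lies at the very end of the fingers, on their centre line; the grasp point (between the pads) lies 19 mm behind it; z points along the fingers, y is the direction in which the jaws open and shut (so a half turn about z gives the same grasp; the last joint's range is limited). The gripper opens to 88 mm and grips with 3 to 60 N. Pads are 19 mm wide; open, the fingers measure 130 mm over their backs; the gripper's body (78 mm by 193 mm) begins 47 mm behind the grasp point.
Start: joints at [1.583, 0.359, 0.012, 0, -1.224, -0.288], TCP at [0.184, 0.649, 0.227] pointing down, gripper open.
Joint ranges: [-3.07, 3.07], [-1.43, 2.12], [-1.02, 1.25], [-3.03, 1.67], [-3.05, -0], [-3.03, 3.03]. Speed limits (rad/s): [2.39, 2.39, 3.01, 3.14, 3.14, 3.14].

### API

Orientations are given as a unit quaternion [x, y, z, w].
In Python, from cell import ctrl gives the robot as it stands.
- The arm moves only by the tool send_rows, never from a script. Its arguments are lists of equal length, an entry for each row: "rot": the turn, a rotation vector about the tool's x, y, z in rad, a list of three; "delta_pos": the shift along the tool's x, y, z in m, a list of three; "claw": the opening, from 0 (shut) to 1 (fully open). A call has exactly 8 rows; each row is the pose to reach, as a shift and turn from the pose measured when the call began, along the tool's axes at that moment; what a row does not reach only later rows make up. A row lasts 1/12 s, in which the tool goes at most 41.7 mm and 7.16 degrees, less where a joint would pass 70% of its speed; a pose out of reach is approached as far as the arm can. A call with a gripper value outside its range is refused whole. The fingers move at their own pace and stop on an object; "squeeze" is the grip in N (left out, the last holds). Time passes only in rows, so rows that repeat a pose let the fingers close, or fill a call up. It gives the time, the measured TCP pose, the force and the opening at its end, in the units of the state.
- ctrl.read_state(): the state, without advancing time (a new reading comes with each control period).
- ctrl.snapshot(name): name is "side" or "top"; returns a dict with "image" (384x512x3 uint8, red, green, blue), "fx", "fy", "cx", "cy" (pixels), "camera_from_world" (4x4, takes a point from world to camera coordinates). Camera axes: x right, y down, z forward; pixel columns grow to the right and rows downward; lengths in m; the calibration is good to about 2 mm. A picture is of the moment at which its call begins. There is no depth.
- ctrl.sign_off(): hands the job in, once; it reports no verdict.
The state is a dict: "time_s": time; "qpos": joint angles; "qd": joint speeds; "joint_torque": joint torques, N m; "tool_pos": TCP position; "ee_rot": TCP orientation; "contact_force": force on the tool from outside, world axes, zero at the start; "moment": the same for the moment, N m; "width": finger opening in m.
Only numpy, scipy, OpenCV 4.12 (cv2) and the standard library are available. Lean on these libraries where they do the work, as an engineer would, in place of code of your own. Each camera call takes 0.05 s, during which the arm holds its last target.

## Working session

There is one attempt and no reset: what is moved stays moved. The work goes in short steps, Python scripts to look and compute and a tool call to move; the robot and the scene stay as the last step left them, time stands still between calls to the robot, and variables do not carry over. Pictures are saved under pics/ and viewed, and the job is handed in when it is done.

Besides the shell and the picture viewer there is one more tool, called after ">>>" as name(argument=value, ...), one argument or row to a line, values as JSON. send_rows: Moves the arm, as the interface text tells. Its arguments: {"type":"object","properties":{"rot":{"type":"array","items":{"type":"array","items":{"type":"number"}}},"delta_pos":{"type":"array","items":{"type":"array","items":{"type":"number"}}},"claw":{"type":"array","items":{"type":"number"}},"squeeze":{"type":"number"}},"required":["rot","delta_pos","claw"]}

```bash
ls; mkdir -p pics
cat > h.py <<'E'
import numpy as np, cv2
from scipy.spatial.transform import Rotation as R
from cell import ctrl
def snap(n,f):
    s=ctrl.snapshot(n); s['image']=np.array(s['image']); cv2.imwrite('pics/'+f,cv2.cvtColor(s['image'],cv2.COLOR_RGB2BGR)); np.savez('pics/'+f[:-4]+'.npz',**s); return s
def load(f): return dict(np.load('pics/'+f+'.npz'))
def ray(s,u,v,z):
    T=np.array(s['camera_from_world']); Rm=T[:3,:3]; c=-Rm.T@T[:3,3]
    d=Rm.T@np.array([(u-s['cx'])/s['fx'],(v-s['cy'])/s['fy'],1]); return c+d*(z-c[2])/d[2]
def proj(s,p):
    T=np.array(s['camera_from_world']); q=T[:3,:3]@np.array(p)+T[:3,3]
    return np.array([s['fx']*q[0]/q[2]+s['cx'],s['fy']*q[1]/q[2]+s['cy']])
def crop(s,f,u0,v0,u1,v1,k):
    im=s['image'][v0:v1,u0:u1]; cv2.imwrite('pics/'+f,cv2.cvtColor(cv2.resize(im,None,fx=k,fy=k,interpolation=cv2.INTER_CUBIC),cv2.COLOR_RGB2BGR))
def st():
    s=ctrl.read_state(); print({k:np.round(v,4).tolist() for k,v in s.items() if k!='joint_torque'}); return s
E
python3 - <<'E'
from h import *
for n in('side','top'):
    s=snap(n,n+'0.png'); T=s['camera_from_world']; print(s['fx'],s['cx'],s['cy'],np.round(-T[:3,:3].T@T[:3,3],3),np.round(T[:3,:3],3).tolist())
st()
E
```

```text
pics
494.1087982622337 252.8107624076456 201.8923169418145 [-0.192 -0.995  1.509] [[0.795, -0.607, -0.008], [-0.455, -0.587, -0.67], [0.402, 0.536, -0.743]]
442.6755403070131 256.8476900917187 195.59727297970636 [ 0.431 -0.008  1.59 ] [[0.024, -0.999, -0.022], [-0.996, -0.022, -0.086], [0.085, 0.024, -0.996]]
{'time_s': 0.1, 'qpos': [1.5831, 0.3593, 0.0112, -0.0003, -1.2241, -0.2881], 'qd': [0.0, -0.0015, 0.0015, 0.0011, 0.0009, 0.0025], 'tool_pos': [0.1837, 0.6491, 0.2257], 'ee_rot': [0.9905, -0.1375, -0.0, 0.0008], 'contact_force': [0.0726, 0.1532, 1.1196], 'moment': [-0.0434, 0.0124, 0.0015], 'width': 0.088}
```

View pics/top0.png

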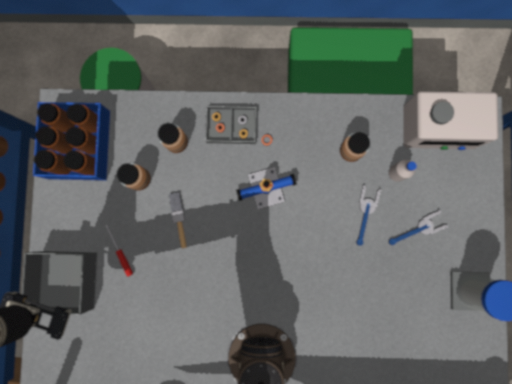

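View pics/side0.png

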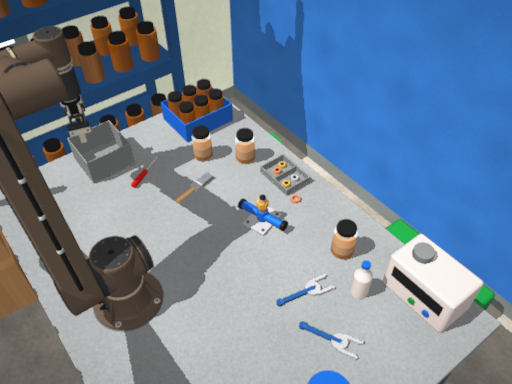

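Run:
```python
from h import *
t=load('top0'); crop(t,'c1.png',340,170,460,260,6); crop(t,'c2.png',225,150,310,215,9)
s=load('side0'); crop(s,'c3.png',225,180,305,240,10);crop(s,'c4.png',265,265,375,365,6)
```

```text
(no output)
```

View pics/c1.png

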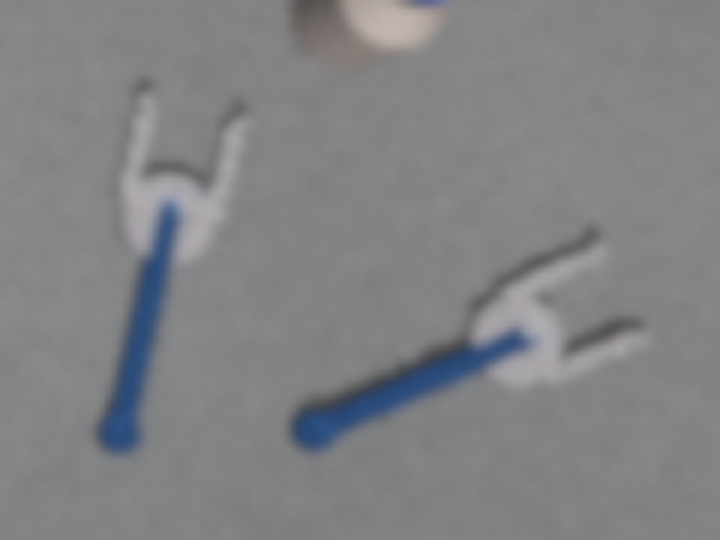

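View pics/c2.png

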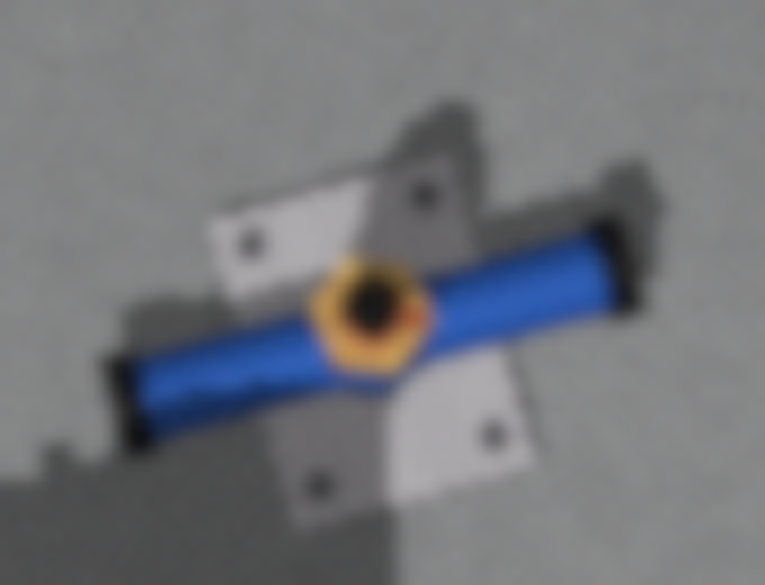

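View pics/c3.png

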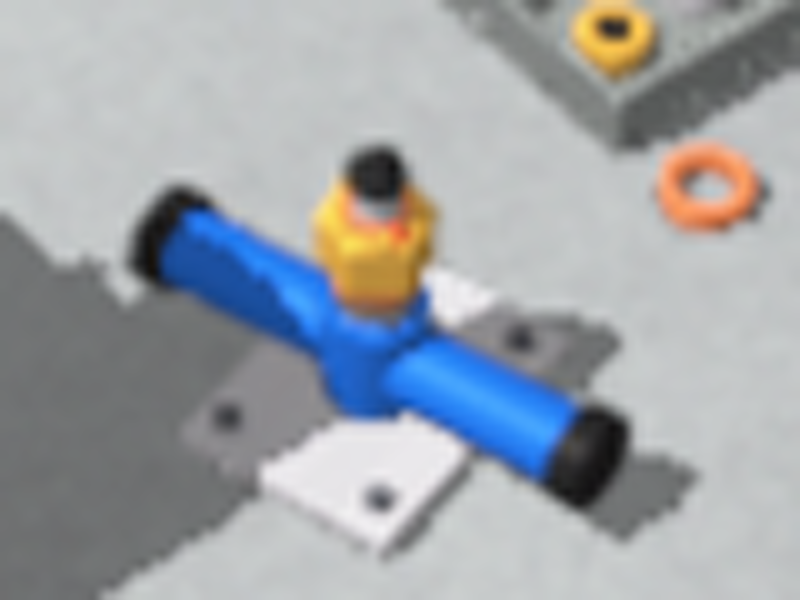

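View pics/c4.png

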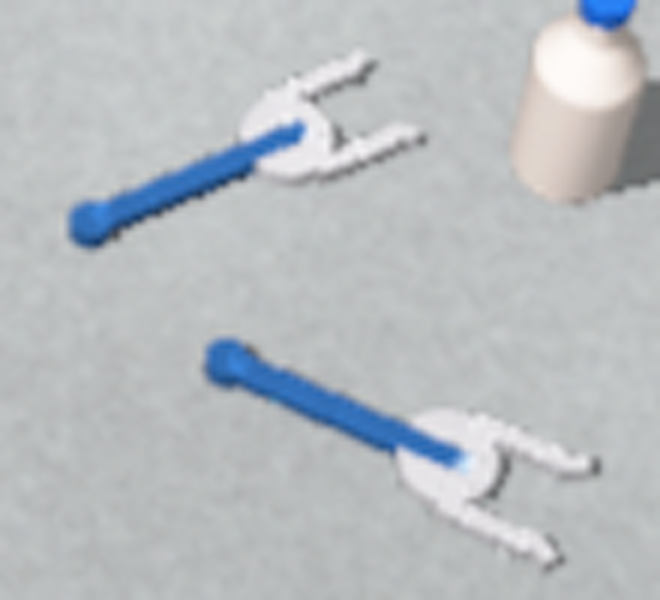

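```bash
cat > m.py <<'E'
from h import *
def blob(s,f,box,minA=3):
    hsv=cv2.cvtColor(s['image'],cv2.COLOR_RGB2HSV); m=np.zeros(hsv.shape[:2],np.uint8)
    u0,v0,u1,v1=box; m[v0:v1,u0:u1]=f(hsv[v0:v1,u0:u1].astype(int)).astype(np.uint8)*255
    n,l,st,c=cv2.connectedComponentsWithStats(m)
    return m,[(st[i,4],c[i].round(2).tolist(),st[i,:4].tolist()) for i in range(1,n) if st[i,4]>=minA]
blue=lambda h:(abs(h[...,0]-110)<15)&(h[...,1]>130)
brass=lambda h:(h[...,0]>8)&(h[...,0]<32)&(h[...,1]>110)&(h[...,2]>120)
black=lambda h:(h[...,2]<60)
E
python3 - <<'E'
from m import *
t=load('top0'); s=load('side0')
# nut
for im,bx in((t,(255,172,280,197)),(s,(250,190,275,215))):
    print('brass',blob(im,brass,bx)[1]); print('black',blob(im,black,bx)[1])
m,b=blob(t,black,(255,172,280,197)); c=b[0][1]; print('tip top',ray(t,*c,.143))
m,b=blob(s,black,(255,190,270,203)); print('tip side',b, ray(s,*b[0][1],.141))
red=lambda h:((h[...,0]<7)|(h[...,0]>172))&(h[...,1]>140)
for im,bx in((t,(255,172,280,197)),(s,(250,190,275,215))):
    m,b=blob(im,red,bx,1); print('red',b); 
    for q in b: print(ray(im,*q[1],.112))
# wrench handles
for im,bx in((t,(350,180,450,250)),(s,(270,275,350,350))):
    m,b=blob(im,blue,bx,20)
    n,l=cv2.connectedComponents(m)
    for i in range(1,n):
        v,u=np.nonzero(l==i)
        if len(u)<20: continue
        P=np.array([ray(im,a,bb,.010)[:2] for a,bb in zip(u,v)])
        c=P.mean(0); w=np.linalg.svd(P-c)[2][0]; w*=np.sign(w[0]); d=(P-c)@w
        print('handle',len(u),c,np.degrees(np.arctan2(w[1],w[0])),d.min(),d.max(),'ends',c+w*d.min(),c+w*d.max())
E
```

```text
brass [(np.int32(57), [265.46, 186.0], [260, 180, 12, 11])]
black [(np.int32(16), [265.88, 183.31], [264, 181, 5, 5])]
brass [(np.int32(94), [262.05, 204.6], [257, 198, 11, 13])]
black [(np.int32(16), [262.62, 197.25], [261, 195, 4, 5])]
tip top [ 0.59536537 -0.00146207  0.143     ]
tip side [(np.int32(16), [262.62, 197.25], [261, 195, 4, 5])] [ 0.59107067 -0.01162022  0.141     ]
red []
red [(np.int32(1), [264.0, 202.0], [264, 202, 1, 1])]
[ 0.59666802 -0.01330339  0.112     ]
handle 96 [ 0.45813431 -0.34641307] -12.338251929549887 -0.05724791644791633 0.07717235559973379 ends [ 0.40220864 -0.33418018] [ 0.53352422 -0.36290346]
handle 116 [ 0.43693903 -0.49642889] -64.97562216036046 -0.058759306069798914 0.07766639390822438 ends [ 0.41208362 -0.44318544] [ 0.46979221 -0.56680457]
handle 172 [ 0.46092831 -0.35055131] -10.918312895978048 -0.06452095103298325 0.08663288255927909 ends [ 0.3975753  -0.33833044] [ 0.54599298 -0.36696038]
handle 194 [ 0.43713268 -0.50167921] -63.75804897113051 -0.06347272478356887 0.07823729050470875 ends [ 0.40906741 -0.44474831] [ 0.47172629 -0.57185297]
```

Run:
```python
from m import *
t=load('top0'); s=load('side0')
print(ray(t,266.1,186.8,.034),ray(s,262.2,214.2,.034))
# triangulate tip
def tri(a,b):
    P=[]
    for s_,uv in a,b:
        K=np.array([[s_['fx'],0,s_['cx']],[0,s_['fy'],s_['cy']],[0,0,1]]); P.append(K@s_['camera_from_world'][:3])
    X=cv2.triangulatePoints(P[0],P[1],np.array(a[1],float),np.array(b[1],float)); return (X[:3]/X[3]).ravel()
print(tri((t,[265.9,183.3]),(s,[262.6,197.0])))
print(tri((t,[266.1,186.8]),(s,[262.2,214.2])))
# where does TCP/gripper project
x=ctrl.read_state()['tool_pos']; print(proj(t,x),proj(s,x))
for p in((.595,-.005,.143),(.595,-.005,.112)): print(proj(t,p),proj(s,p))
for n,im,bx in(('t',t,(350,180,450,250)),('s',s,(265,265,375,365))):pass
crop(t,'g0.png',0,280,90,350,8);crop(s,'g1.png',50,90,110,150,10)
```

```text
[ 0.59539275 -0.00203971  0.034     ] [ 0.59516633 -0.00487612  0.034     ]
[ 0.5977165  -0.00196259  0.12952158]
[ 0.59636268 -0.00242499  0.03077186]
[ 50.06399098 309.36077923] [ 81.43283422 133.00892205]
[266.95355129 183.44392301] [262.35928241 195.39692948]
[266.94810883 184.48690394] [262.30852252 200.92033898]
```

View pics/g0.png

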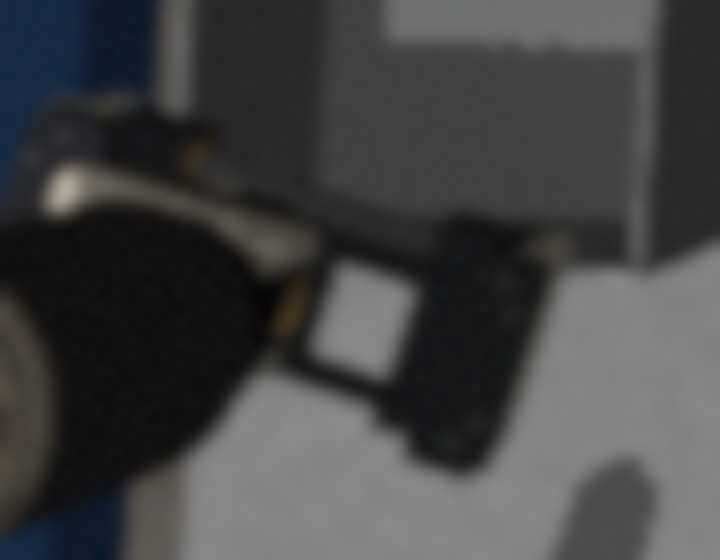

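View pics/g1.png

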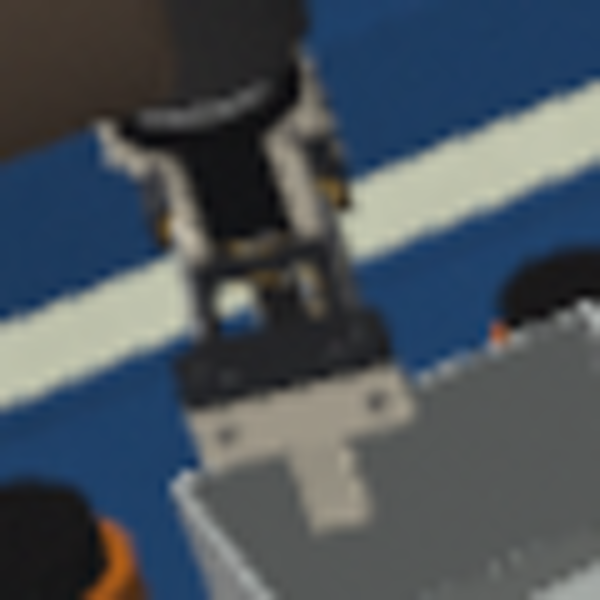

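```bash
cat >> m.py <<'E'
def nutang(t,f=None,ctr=(.596,-.003)):
    k=10; u0,v0=252,170; im=cv2.resize(t['image'][v0:v0+30,u0:u0+30],None,fx=k,fy=k,interpolation=cv2.INTER_CUBIC)
    hsv=cv2.cvtColor(im,cv2.COLOR_RGB2HSV).astype(int)
    m=((hsv[...,0]<32)|(hsv[...,0]>170))&(hsv[...,1]>90)&(hsv[...,2]>80)
    c=max(cv2.findContours(m.astype(np.uint8),cv2.RETR_EXTERNAL,cv2.CHAIN_APPROX_NONE)[0],key=cv2.contourArea)
    h=cv2.convexHull(c); fill=np.zeros(m.shape,np.uint8); cv2.fillPoly(fill,[h],1)
    P=np.array([ray(t,(a+.5)/k-.5+u0,(b+.5)/k-.5+v0,.112)[:2] for a,b in h[:,0]])
    M=cv2.moments(fill,True); cc=ray(t,(M['m10']/M['m00']+.5)/k-.5+u0,(M['m01']/M['m00']+.5)/k-.5+v0,.110)[:2]
    v,u=np.nonzero(fill); Q=np.array([ray(t,(a+.5)/k-.5+u0,(b+.5)/k-.5+v0,.112)[:2] for a,b in zip(u[::3],v[::3])])-cc
    ph=np.arctan2(Q[:,1],Q[:,0]); r=np.hypot(Q[:,0],Q[:,1]); z=(r**6*np.exp(6j*ph)).sum()
    red=im[...,0].astype(float)-im[...,1]; 
    g=im[...,0].astype(float)/(im[...,1]+1.); g[(hsv[...,2]<110)|(fill==0)]=0
    rv,ru=np.nonzero(g>np.sort(g.ravel())[-250]); rp=ray(t,(ru.mean()+.5)/k-.5+u0,(rv.mean()+.5)/k-.5+v0,.112)[:2]
    print('centre',cc.round(4),'6fold corner deg',np.degrees(np.angle(z))/6,'size',np.ptp(P,0).round(4),'red',rp.round(4),np.degrees(np.arctan2(*(rp-cc)[::-1])).round(1), 'strength',abs(z)/(r**6).sum())
    cv2.polylines(im,[h],True,(0,255,0)); cv2.circle(im,(int(ru.mean()),int(rv.mean())),4,(0,0,255),-1)
    if f: cv2.imwrite('pics/'+f,cv2.cvtColor(cv2.resize(im,None,fx=2,fy=2),cv2.COLOR_RGB2BGR))
E
python3 - <<'E'
from m import *
nutang(load('top0'),'n0.png')
E
```

```text
centre [ 0.595  -0.0008] 6fold corner deg 24.86625570700193 size [0.04   0.0421] red [ 0.5944 -0.0143] -92.5 strength 0.13058838985435148
```

View pics/n0.png

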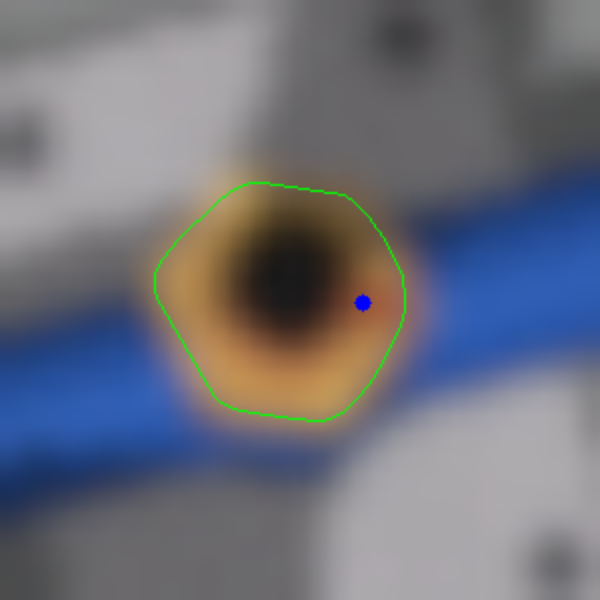

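```bash
cat >> h.py <<'E'
def go(p,yaw=None):
    s=ctrl.read_state(); r=R.from_quat(s['ee_rot']); 
    x=r.as_matrix()[:,0]; cy=np.degrees(np.arctan2(x[1],x[0])); yaw=cy if yaw is None else yaw
    rt=R.from_euler('z',yaw,degrees=True)*R.from_quat([1,0,0,0])
    print('t',round(s['time_s'],2),'pos',np.round(s['tool_pos'],4),'yaw',round(cy,2),'j6',np.degrees(s['qpos'][5]).round(1),'w',round(s['width'],4),'F',np.round(s['contact_force'],1),'M',np.round(s['moment'],2))
    print('d',np.round(r.inv().apply(np.array(p)-s['tool_pos']),4),'rot',np.round((r.inv()*rt).as_rotvec(),4))
E
python3 - <<'E'
from h import *
go((.596,-.002,.225),-34)
E
```

```text
t 0.1 pos [0.1837 0.6491 0.2257] yaw -15.81 j6 -16.5 w 0.088 F [0.1 0.2 1.1] M [-0.04  0.01  0.  ]
d [0.574  0.5141 0.0016] rot [ 0.0015 -0.0004  0.3175]
```

>>> send_rows(
  rot=[
    [0,0,0.016],
    [0,0,0.032],
    [0,0,0.048],
    [0,0,0.064],
    [0,0,0.08],
    [0,0,0.096],
    [0,0,0.112],
    [0,0,0.128],
  ],
  delta_pos=[
    [0.028,0.025,0],
    [0.056,0.05,0],
    [0.084,0.075,0],
    [0.112,0.1,0],
    [0.14,0.125,0],
    [0.168,0.15,0],
    [0.196,0.175,0],
    [0.224,0.2,0],
  ],
  claw=[1,1,1,1,1,1,1,1],
)

```text
time_s: 0.77
tool_pos: [0.3452, 0.3937, 0.2259]
ee_rot: [0.98, -0.201, -0.0, 0.001]
contact_force: [0.6, 0.0, 0.1]
width: 0.0877
```

Run:
```python
from h import *
go((.596,-.002,.225),-34)
```

```text
t 0.77 pos [0.3452 0.3937 0.2259] yaw -23.17 j6 -3.4 w 0.0877 F [0.6 0.  0.1] M [ 0.09 -0.13  0.03]
d [0.3862 0.2651 0.0015] rot [ 0.0017 -0.0004  0.189 ]
```

>>> send_rows(
  rot=[
    [0,0,0.016],
    [0,0,0.032],
    [0,0,0.048],
    [0,0,0.064],
    [0,0,0.08],
    [0,0,0.1],
    [0,0,0.12],
    [0,0,0.13],
  ],
  delta_pos=[
    [0.031,0.021,0],
    [0.062,0.043,0],
    [0.093,0.064,0],
    [0.124,0.085,0],
    [0.155,0.106,0],
    [0.186,0.128,0],
    [0.217,0.149,0],
    [0.248,0.17,0],
  ],
  claw=[1,1,1,1,1,1,1,1],
)

```text
time_s: 1.43
tool_pos: [0.5067, 0.138, 0.2262]
ee_rot: [0.964, -0.265, -0.0, 0.001]
contact_force: [1.0, 1.0, -0.2]
width: 0.0878
```

Run:
```python
from h import *
go((.596,-.002,.185),-34)
```

```text
t 1.43 pos [0.5067 0.138  0.2262] yaw -30.68 j6 22.6 w 0.0878 F [ 1.   1.  -0.2] M [ 0.19 -0.08  0.03]
d [0.1482 0.0748 0.0414] rot [ 0.0017 -0.0003  0.058 ]
```

>>> send_rows(
  rot=[
    [0,0,0.01],
    [0,0,0.02],
    [0,0,0.03],
    [0,0,0.04],
    [0,0,0.05],
    [0,0,0.058],
    [0,0,0.058],
    [0,0,0.058],
  ],
  delta_pos=[
    [0.03,0.015,0],
    [0.06,0.03,0.005],
    [0.09,0.045,0.015],
    [0.12,0.06,0.025],
    [0.14,0.071,0.035],
    [0.148,0.075,0.041],
    [0.148,0.075,0.041],
    [0.148,0.075,0.041],
  ],
  claw=[1,1,1,1,1,1,1,1],
)

```text
time_s: 2.1
tool_pos: [0.5953, -0.0024, 0.1847]
ee_rot: [0.956, -0.293, -0.001, 0.001]
contact_force: [0.6, 0.1, 0.4]
width: 0.0876
```

Run:
```python
from h import *
go((.596,-.002,.086),-34)
s=snap('side','s1.png'); t=snap('top','t1.png'); crop(s,'s1c.png',210,140,310,240,6)
crop(t,'t1c.png',216,140,316,215,6)
```

```text
t 2.1 pos [ 0.5953 -0.0024  0.1847] yaw -34.06 j6 37.3 w 0.0876 F [0.6 0.1 0.4] M [ 0.06  0.03 -0.02]
d [ 0.0004 -0.001   0.0986] rot [ 0.0029  0.0007 -0.0011]
```

View pics/s1c.png

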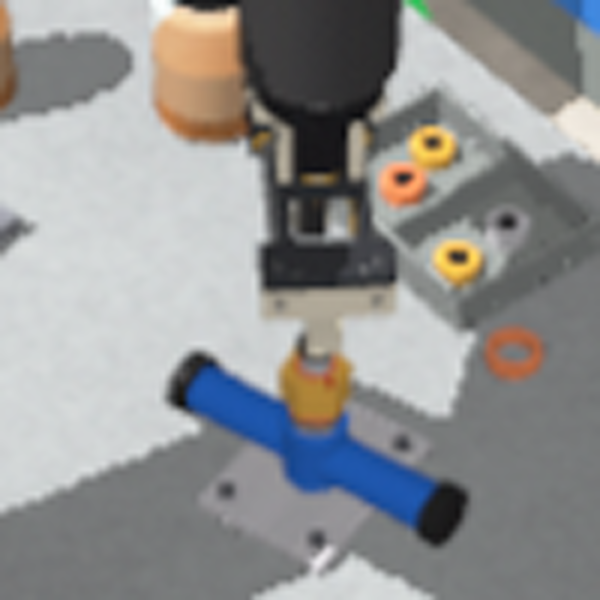

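View pics/t1c.png

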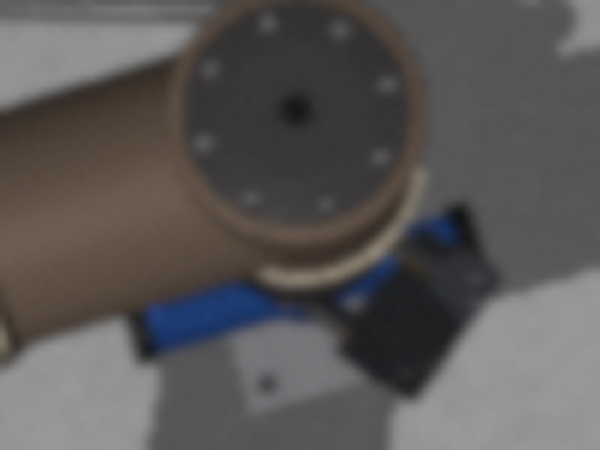

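Side view: gripper straddles the nut from above (finger at crop (320,335), tip just behind). Descending.

>>> send_rows(
  rot=[
    [0,0,0],
    [0,0,0],
    [0,0,0],
    [0,0,0],
    [0.002,0,0],
    [0.003,0,0],
    [0.003,0,0],
    [0.003,0,0],
  ],
  delta_pos=[
    [0,0,0.016],
    [0,0,0.032],
    [0,0,0.048],
    [0,0,0.064],
    [0,0,0.08],
    [0,0,0.093],
    [0,0,0.098],
    [0,0,0.099],
  ],
  claw=[1,1,1,1,1,1,1,1],
)

```text
time_s: 2.87
tool_pos: [0.595, -0.0005, 0.0865]
ee_rot: [0.957, -0.291, 0.0, -0.0]
contact_force: [0.4, -0.9, 0.6]
width: 0.0878
```

Run:
```python
from h import *
go((.596,-.002,.086),-34)
```

```text
t 2.87 pos [ 5.95e-01 -5.00e-04  8.65e-02] yaw -33.87 j6 37.4 w 0.0878 F [ 0.4 -0.9  0.6] M [ 0.02  0.   -0.01]
d [0.0017 0.0006 0.0005] rot [-0.001  -0.      0.0023]
```

Close gently at low squeeze.

>>> send_rows(
  rot=[
    [0,0,0],
    [0,0,0],
    [0,0,0],
    [0,0,0],
    [0,0,0],
    [0,0,0],
    [0,0,0],
    [0,0,0],
  ],
  delta_pos=[
    [0,0,0],
    [0,0,0],
    [0,0,0],
    [0,0,0],
    [0,0,0],
    [0,0,0],
    [0,0,0],
    [0,0,0],
  ],
  claw=[0.7,0.5,0.45,0.4,0.35,0.3,0.3,0.3],
  squeeze=10,
)

```text
time_s: 3.53
tool_pos: [0.5943, -0.0014, 0.0866]
ee_rot: [0.957, -0.291, -0.0, 0.0]
contact_force: [-3.8, -13.4, 5.7]
width: 0.0398
```

Run:
```python
from h import *
go((.596,-.002,.086),-34)
```

```text
t 3.53 pos [ 0.5943 -0.0014  0.0866] yaw -33.87 j6 37.4 w 0.0398 F [ -3.8 -13.4   5.7] M [-4.58  1.09 -0.08]
d [ 0.0018 -0.0004  0.0006] rot [0.0008 0.0005 0.0023]
```

>>> send_rows(
  rot=[
    [0,0,0],
    [0,0,0],
    [0,0,0],
    [0,0,0.02],
    [0,0,0.04],
    [0,0,0.06],
    [0,0,0.08],
    [0,0,0.1],
  ],
  delta_pos=[
    [0,0.001,0],
    [0,0.002,0],
    [0,0.002,0],
    [0,0.002,0],
    [0,0.002,0],
    [0,0.002,0],
    [0,0.002,0],
    [0,0.002,0],
  ],
  claw=[0.3,0.3,0.3,0.3,0.3,0.3,0.3,0.3],
)

```text
time_s: 4.2
tool_pos: [0.5943, -0.0017, 0.0867]
ee_rot: [0.941, -0.339, 0.0, -0.001]
contact_force: [1.9, 6.0, -0.8]
width: 0.0404
```

Run:
```python
from h import *
go((.596,-.002,.086),-34)
st()
```

```text
t 4.2 pos [ 0.5943 -0.0017  0.0867] yaw -39.63 j6 31.8 w 0.0404 F [ 1.9  6.  -0.8] M [ 2.11 -0.68  0.11]
d [ 0.0015 -0.0008  0.0007] rot [-0.002  -0.0004 -0.0982]
{'time_s': 4.2, 'qpos': [0.3252, 0.3521, -0.3478, -0.0011, -0.8691, 0.5546], 'qd': [0.0005, 0.001, -0.0021, -0.0012, 0.0008, -0.2382], 'tool_pos': [0.5943, -0.0017, 0.0867], 'ee_rot': [0.9408, -0.339, 0.0005, -0.0009], 'contact_force': [1.8992, 6.0223, -0.7544], 'moment': [2.1114, -0.6814, 0.1054], 'width': 0.0404}
```

>>> send_rows(
  rot=[
    [0,0,0.02],
    [0,0,0.045],
    [0,0,0.07],
    [0,0,0.095],
    [0,0,0.12],
    [0,0,0.145],
    [0,0,0.17],
    [0,0,0.2],
  ],
  delta_pos=[
    [0,-0.0005,0],
    [0,-0.0005,0],
    [0,-0.0005,0],
    [0,-0.0005,0],
    [0,-0.0005,0],
    [0,-0.0005,0],
    [0,-0.0005,0],
    [0,-0.0005,0],
  ],
  claw=[0.3,0.3,0.3,0.3,0.3,0.3,0.3,0.3],
)

```text
time_s: 4.87
tool_pos: [0.5945, -0.0014, 0.0867]
ee_rot: [0.902, -0.432, 0.0, -0.001]
contact_force: [-0.3, -0.7, 0.1]
width: 0.04
```

Run:
```python
from h import *
go((.596,-.002,.086),-34)
```

```text
t 4.87 pos [ 0.5945 -0.0014  0.0867] yaw -51.22 j6 20.2 w 0.04 F [-0.3 -0.7  0.1] M [-0.17  0.27  0.08]
d [ 0.0014 -0.0008  0.0007] rot [-0.0018 -0.     -0.3005]
```

>>> send_rows(
  rot=[
    [0,0,0.025],
    [0,0,0.05],
    [0,0,0.075],
    [0,0,0.1],
    [0,0,0.125],
    [0,0,0.15],
    [0,0,0.175],
    [0,0,0.2],
  ],
  delta_pos=[
    [0,0,0],
    [0,0,0],
    [0,0,0],
    [0,0,0],
    [0,0,0],
    [0,0,0],
    [0,0,0],
    [0,0,0],
  ],
  claw=[0.3,0.3,0.3,0.3,0.3,0.3,0.3,0.3],
)

```text
time_s: 5.53
tool_pos: [0.5946, -0.0014, 0.0867]
ee_rot: [0.854, -0.521, 0.0, -0.001]
contact_force: [-0.1, -0.3, 1.3]
width: 0.0401
```

Run:
```python
from h import *
go((.596,-.002,.086),-34)
```

```text
t 5.53 pos [ 0.5946 -0.0014  0.0867] yaw -62.78 j6 8.6 w 0.0401 F [-0.1 -0.3  1.3] M [0.02 0.01 0.47]
d [ 0.0011 -0.001   0.0007] rot [-0.0017 -0.     -0.5022]
```

>>> send_rows(
  rot=[
    [0,0,0.01],
    [0,0,0.02],
    [0,0,0.03],
    [0,0,0.03],
    [0,0,0.03],
    [0,0,0.03],
    [0,0,0.03],
    [0,0,0.03],
  ],
  delta_pos=[
    [0,0,0],
    [0,0,0],
    [0,0,0],
    [0,0,0],
    [0,0,0],
    [0,0,0],
    [0,0,0],
    [0,0,0],
  ],
  claw=[0.3,0.3,0.3,0.3,0.3,0.3,0.3,0.3],
)

```text
time_s: 6.2
tool_pos: [0.5947, -0.0015, 0.0867]
ee_rot: [0.846, -0.534, 0.0, -0.001]
contact_force: [0.2, -1.6, -0.1]
width: 0.0409
```

Run:
```python
from h import *
go((.596,-.002,.086),-34)
s=snap('side','s2.png'); crop(s,'s2c.png',235,180,295,225,12)
```

```text
t 6.2 pos [ 0.5947 -0.0015  0.0867] yaw -64.49 j6 6.9 w 0.0409 F [ 0.2 -1.6 -0.1] M [-0.51 -0.14  0.5 ]
d [ 0.001  -0.001   0.0007] rot [-1.800e-03 -1.000e-04 -5.322e-01]
```

View pics/s2c.png

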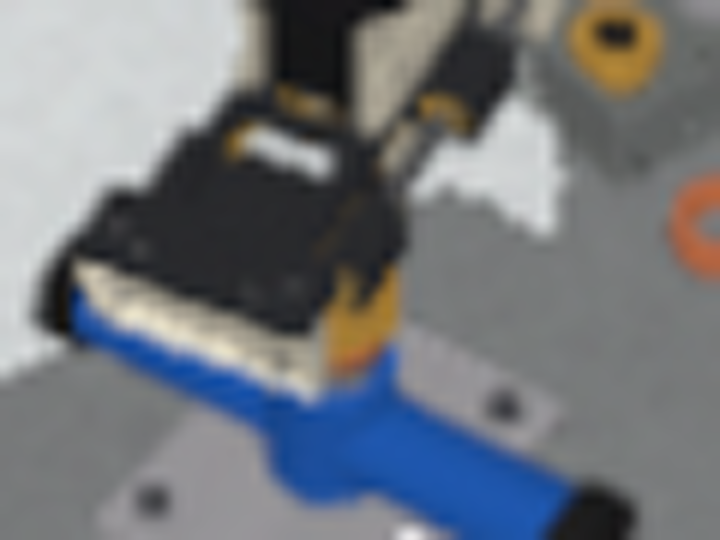

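Torque about z rose from 0.1 to 0.5 N·m and the fingers only skew now (opening 40→40.9 mm), so the nut is finger-tight. Release and rise.

>>> send_rows(
  rot=[
    [0,0,0],
    [0,0,0],
    [0,0,0],
    [0,0,0],
    [0,0,0],
    [0,0,0],
    [0,0,0],
    [0,0,0],
  ],
  delta_pos=[
    [0,0,0],
    [0,0,0],
    [0,0,0],
    [0,0,0],
    [0,0,-0.01],
    [0,0,-0.03],
    [0,0,-0.055],
    [0,0,-0.085],
  ],
  claw=[0.5,0.7,0.9,1,1,1,1,1],
)

```text
time_s: 6.92
tool_pos: [0.5936, -0.0017, 0.1721]
ee_rot: [0.846, -0.534, -0.001, 0.0]
contact_force: [0.3, 0.7, -0.0]
width: 0.084
```

Run:
```python
from h import *
go((.46,-.348,.19),-12)
```

```text
t 6.92 pos [ 0.5936 -0.0017  0.1721] yaw -64.5 j6 6.9 w 0.084 F [ 0.3  0.7 -0. ] M [ 0.09 -0.14 -0.01]
d [ 0.255   0.2697 -0.0179] rot [ 2.000e-04  1.200e-03 -9.164e-01]
```

>>> send_rows(
  rot=[
    [0,0,-0.02],
    [0,0,-0.1],
    [0,0,-0.2],
    [0,0,-0.3],
    [0,0,-0.4],
    [0,0,-0.5],
    [0,0,-0.6],
    [0,0,-0.7],
  ],
  delta_pos=[
    [0,0,-0.018],
    [0.023,0.024,-0.025],
    [0.047,0.05,-0.025],
    [0.071,0.075,-0.025],
    [0.095,0.1,-0.025],
    [0.119,0.125,-0.025],
    [0.143,0.15,-0.025],
    [0.167,0.175,-0.025],
  ],
  claw=[1,1,1,1,1,1,1,1],
)

```text
time_s: 7.58
tool_pos: [0.5069, -0.2292, 0.1982]
ee_rot: [0.978, -0.209, 0.0, -0.0]
contact_force: [1.2, 0.1, -0.4]
width: 0.0874
```

Run:
```python
from m import *
go((.46,-.348,.15),-12)
t=snap('top','t3.png'); nutang(t,'n3.png',)
crop(t,'w3.png',320,170,440,260,6)
for im,bx in((t,(350,180,385,250)),(load('side0'),(270,275,315,308)),(load('top0'),(350,180,385,250))):
    hsv=cv2.cvtColor(im['image'],cv2.COLOR_RGB2HSV)
    k=8;u0,v0,u1,v1=bx
    big=cv2.resize(im['image'][v0:v1,u0:u1],None,fx=k,fy=k,interpolation=cv2.INTER_CUBIC); h=cv2.cvtColor(big,cv2.COLOR_RGB2HSV).astype(int)
    m=((abs(h[...,0]-110)<15)&(h[...,1]>110)).astype(np.uint8)
    c=max(cv2.findContours(m,cv2.RETR_EXTERNAL,cv2.CHAIN_APPROX_NONE)[0],key=cv2.contourArea)
    f=np.zeros_like(m); cv2.fillPoly(f,[c],1); v,u=np.nonzero(f)
    P=np.array([ray(im,(a+.5)/k-.5+u0,(b+.5)/k-.5+v0,.009)[:2] for a,b in zip(u[::3],v[::3])])
    c=P.mean(0); w=np.linalg.svd(P-c,full_matrices=False)[2][0]; w*=np.sign(w[0]); d=(P-c)@w
    tail=c+w*d.min()
    # axis line from straight part, offset
    sel=(d>d.min()+.035)&(d<d.max()-.01); e=(P-c)@np.array([-w[1],w[0]]); pf=np.polyfit(d[sel],e[sel],1)
    ang=np.degrees(np.arctan2(w[1],w[0])+np.arctan(pf[0]))
    x0=d.min()+.072; print('ang',ang,'grip',c+w*x0+np.array([-w[1],w[0]])*np.polyval(pf,x0),'len',np.ptp(d))
```

```text
t 7.58 pos [ 0.5069 -0.2292  0.1982] yaw -24.1 j6 70.1 w 0.0874 F [ 1.2  0.1 -0.4] M [-0.05 -0.1  -0.  ]
d [0.0057 0.1276 0.0482] rot [-4.000e-04 -1.000e-04 -2.112e-01]Traceback (most recent call last):
  File "<stdin>", line 3, in <module>
  File "m.py", line 14, in nutang
    c=max(cv2.findContours(m.astype(np.uint8),cv2.RETR_EXTERNAL,cv2.CHAIN_APPROX_NONE)[0],key=cv2.contourArea)
ValueError: max() iterable argument is empty
```

```bash
cat > wr.py <<'E'
from m import *
def wrench(im,bx,z=.009):
    k=8;u0,v0,u1,v1=bx
    big=cv2.resize(im['image'][v0:v1,u0:u1],None,fx=k,fy=k,interpolation=cv2.INTER_CUBIC); h=cv2.cvtColor(big,cv2.COLOR_RGB2HSV).astype(int)
    m=((abs(h[...,0]-110)<15)&(h[...,1]>110)).astype(np.uint8)
    c=max(cv2.findContours(m,cv2.RETR_EXTERNAL,cv2.CHAIN_APPROX_NONE)[0],key=cv2.contourArea)
    f=np.zeros_like(m); cv2.fillPoly(f,[c],1); v,u=np.nonzero(f)
    P=np.array([ray(im,(a+.5)/k-.5+u0,(b+.5)/k-.5+v0,z)[:2] for a,b in zip(u[::3],v[::3])])
    c=P.mean(0); w=np.linalg.svd(P-c,full_matrices=False)[2][0]; w*=np.sign(w[0]); d=(P-c)@w
    sel=(d>d.min()+.035)&(d<d.max()-.01); e=(P-c)@np.array([-w[1],w[0]]); pf=np.polyfit(d[sel],e[sel],1)
    ang=np.degrees(np.arctan2(w[1],w[0])+np.arctan(pf[0]))
    x0=d.min()+.072; print('ang',ang,'grip',c+w*x0+np.array([-w[1],w[0]])*np.polyval(pf,x0),'len',np.ptp(d))
E
python3 - <<'E'
from wr import *
wrench(load('top0'),(350,180,385,250)); wrench(load('side0'),(270,275,325,308))
t=load('t3'); crop(t,'w3.png',320,170,440,260,6)
E
```

```text
ang -12.515391617741653 grip [ 0.47153421 -0.34955159] len 0.14359212807741528
ang -10.546459869160303 grip [ 0.46810529 -0.35160819] len 0.15541639332160828
```

View pics/w3.png

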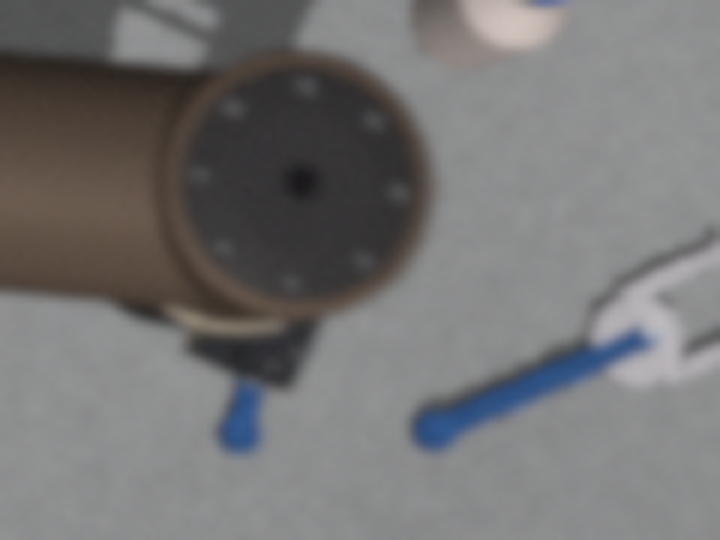

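View pics/t3.png

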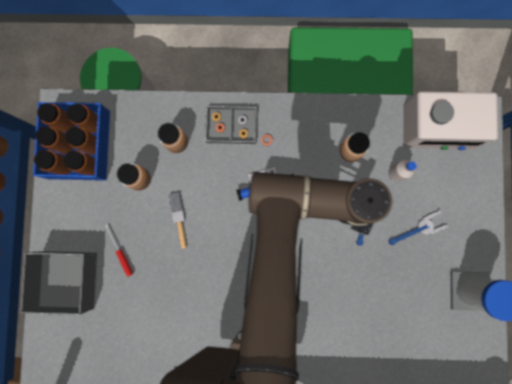

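Candidates: blue wrenches at top-pixels (362,220) and (418,230); the first has y≈-0.35 vs ≈-0.50, so it is farthest left and the one meant (crop c1 confirms it).

Run:
```python
from m import *
go((.468,-.350,.10),-12)
```

```text
t 7.63 pos [ 0.5048 -0.233   0.1981] yaw -23.55 j6 71.0 w 0.0876 F [-2.1 -3.3 -0. ] M [-0.54  0.25 -0.02]
d [0.0132 0.1218 0.0982] rot [ 0.0007  0.0011 -0.2016]
```

>>> send_rows(
  rot=[
    [0,0,-0.05],
    [0,0,-0.1],
    [0,0,-0.15],
    [0,0,-0.2],
    [0,0,-0.2],
    [0,0,-0.2],
    [0,0,-0.2],
    [0,0,-0.2],
  ],
  delta_pos=[
    [0.003,0.03,0],
    [0.006,0.06,0.005],
    [0.01,0.09,0.015],
    [0.013,0.115,0.03],
    [0.013,0.122,0.05],
    [0.013,0.122,0.07],
    [0.013,0.122,0.09],
    [0.013,0.122,0.1],
  ],
  claw=[0.7,0.7,0.7,0.7,0.7,0.7,0.7,0.7],
)

```text
time_s: 8.3
tool_pos: [0.4665, -0.3499, 0.0964]
ee_rot: [0.994, -0.106, -0.002, -0.0]
contact_force: [-0.7, -0.2, 0.6]
width: 0.0615
```

Run:
```python
from m import *
go((.468,-.350,.003),-12)
s=snap('side','s4.png'); crop(s,'s4c.png',260,230,360,310,7)
```

```text
t 8.3 pos [ 0.4665 -0.3499  0.0964] yaw -12.17 j6 95.5 w 0.0615 F [-0.7 -0.2  0.6] M [0.03 0.09 0.01]
d [ 0.0018 -0.0002  0.0934] rot [-0.0002  0.0036 -0.003 ]
```

View pics/s4c.png

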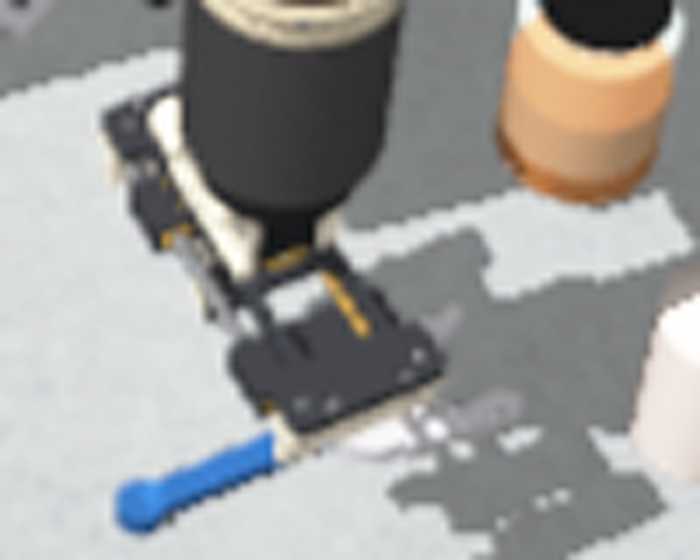

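>>> send_rows(
  rot=[
    [0,0.003,0],
    [0,0.003,0],
    [0,0.003,0],
    [0,0.003,0],
    [0,0.003,0],
    [0,0.003,0],
    [0,0.003,0],
    [0,0.003,0],
  ],
  delta_pos=[
    [0.001,0,0.02],
    [0.002,0,0.04],
    [0.002,0,0.06],
    [0.002,0,0.075],
    [0.002,0,0.084],
    [0.002,0,0.09],
    [0.002,0,0.093],
    [0.002,0,0.093],
  ],
  claw=[0.7,0.7,0.7,0.7,0.7,0.7,0.7,0.7],
)

```text
time_s: 9.02
tool_pos: [0.468, -0.3498, 0.0026]
ee_rot: [0.994, -0.106, -0.001, -0.0]
contact_force: [-0.9, 0.2, -0.1]
width: 0.0616
```

>>> send_rows(
  rot=[
    [0,0,0],
    [0,0,0],
    [0,0,0],
    [0,0,0],
    [0,0,0],
    [0,0,0],
    [0,0,0],
    [0,0,0],
  ],
  delta_pos=[
    [0,0,0],
    [0,0,0],
    [0,0,0],
    [0,0,0],
    [0,0,0],
    [0,0,0],
    [0,0,0],
    [0,0,0],
  ],
  claw=[0.6,0.5,0.4,0.3,0.2,0.1,0.1,0.1],
  squeeze=10,
)

```text
time_s: 9.68
tool_pos: [0.468, -0.3498, 0.0027]
ee_rot: [0.994, -0.106, -0.001, -0.0]
contact_force: [-0.4, -0.3, 1.2]
width: 0.0161
```

Run:
```python
from m import *
go((.468,-.350,.003),-12)
s=snap('side','s5.png'); crop(s,'s5c.png',260,230,360,310,7)
```

```text
t 9.68 pos [ 0.468  -0.3498  0.0027] yaw -12.14 j6 95.5 w 0.0161 F [-0.4 -0.3  1.2] M [0.07 0.05 0.01]
d [ 0.0001  0.0002 -0.0003] rot [-0.0004  0.0021 -0.0025]
```

View pics/s5c.png

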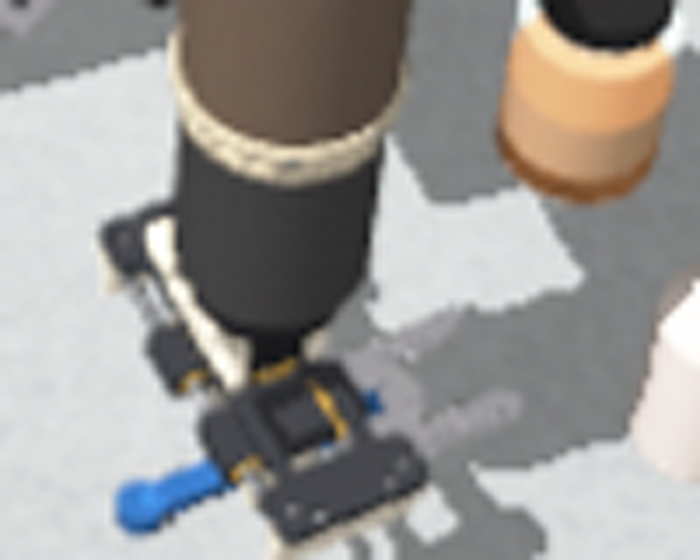

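>>> send_rows(
  rot=[
    [0,0,0],
    [0,0,0],
    [0,0,0],
    [0,0,0],
    [0,0,0],
    [0,0,0],
    [0,0,0],
    [0,0,0],
  ],
  delta_pos=[
    [0,0,0],
    [0,0,0],
    [0,0,-0.01],
    [0,0,-0.03],
    [0,0,-0.06],
    [0,0,-0.09],
    [0,0,-0.12],
    [0,0,-0.15],
  ],
  claw=[0.1,0.1,0.1,0.1,0.1,0.1,0.1,0.1],
  squeeze=50,
)

```text
time_s: 10.4
tool_pos: [0.4675, -0.3495, 0.1544]
ee_rot: [0.994, -0.106, -0.001, -0.001]
contact_force: [0.7, -0.1, -2.5]
width: 0.0157
```

Run:
```python
from wr import *
import math
th=math.radians(58); n=np.array([.5947,-.0015]); p=n-.18*np.array([math.cos(th),math.sin(th)]); print(p)
go((*p,.17),58)
s=snap('side','s6.png'); crop(s,'s6c.png',240,160,370,280,6)
t=snap('top','t6.png'); crop(t,'t6c.png',320,150,440,250,6)
```

```text
[ 0.49931453 -0.15414866]
t 10.4 pos [ 0.4675 -0.3495  0.1544] yaw -12.15 j6 95.5 w 0.0157 F [ 0.7 -0.1 -2.5] M [-0.04 -0.06  0.05]
d [-0.0101 -0.1977 -0.0154] rot [-0.0024  0.0021 -1.2243]
```

View pics/s6c.png

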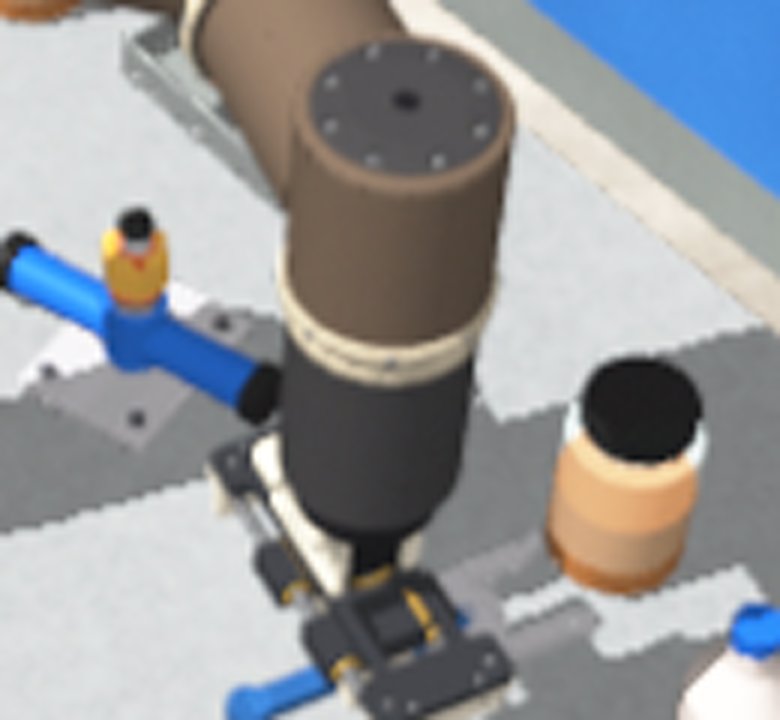

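View pics/t6c.png

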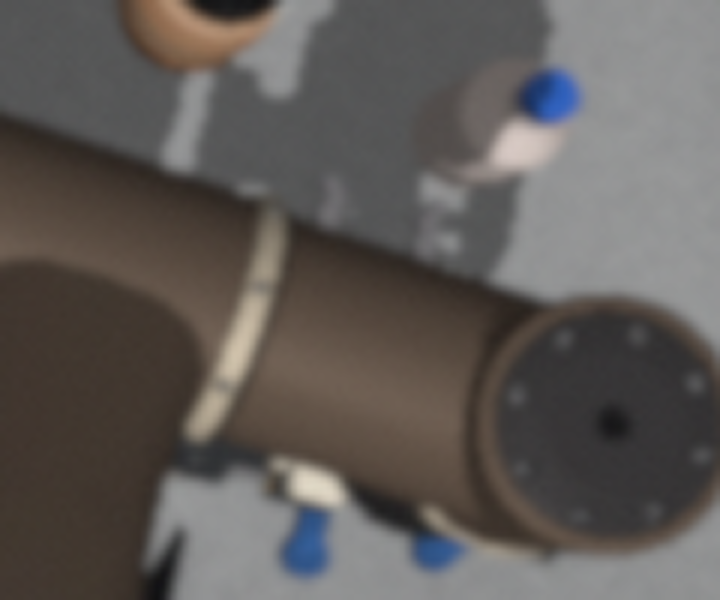

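>>> send_rows(
  rot=[
    [0,0,-0.05],
    [0,0,-0.12],
    [0,0,-0.2],
    [0,0,-0.28],
    [0,0,-0.36],
    [0,0,-0.44],
    [0,0,-0.52],
    [0,0,-0.6],
  ],
  delta_pos=[
    [0,-0.008,-0.005],
    [-0.001,-0.02,-0.01],
    [-0.002,-0.033,-0.01],
    [-0.003,-0.046,-0.01],
    [-0.003,-0.059,-0.01],
    [-0.004,-0.072,-0.01],
    [-0.004,-0.085,-0.01],
    [-0.005,-0.098,-0.01],
  ],
  claw=[0.1,0.1,0.1,0.1,0.1,0.1,0.1,0.1],
)

```text
time_s: 11.17
tool_pos: [0.4858, -0.2535, 0.1682]
ee_rot: [0.981, 0.195, 0.002, 0.002]
contact_force: [0.0, -0.2, -3.4]
width: 0.0152
```

Run:
```python
from wr import *
go((.4993,-.1541,.165),58)
```

```text
t 11.17 pos [ 0.4858 -0.2535  0.1682] yaw 22.5 j6 119.4 w 0.0152 F [ 0.  -0.2 -3.4] M [-0.08 -0.02 -0.03]
d [ 0.0505 -0.0867  0.003 ] rot [ 0.0053 -0.0021 -0.6196]
```

>>> send_rows(
  rot=[
    [0,0,-0.08],
    [0,0,-0.17],
    [0,0,-0.26],
    [0,0,-0.35],
    [0.002,-0.001,-0.44],
    [0.003,-0.001,-0.53],
    [0.005,-0.002,-0.6],
    [0.005,-0.002,-0.62],
  ],
  delta_pos=[
    [0.007,-0.012,0],
    [0.014,-0.024,0],
    [0.021,-0.036,0],
    [0.028,-0.048,0],
    [0.036,-0.062,0],
    [0.043,-0.074,0.003],
    [0.049,-0.085,0.003],
    [0.0505,-0.087,0.003],
  ],
  claw=[0.1,0.1,0.1,0.1,0.1,0.1,0.1,0.1],
)

```text
time_s: 11.83
tool_pos: [0.4986, -0.1523, 0.1646]
ee_rot: [0.873, 0.487, -0.0, -0.0]
contact_force: [-0.2, -0.2, -3.3]
width: 0.0156
```

Run:
```python
from wr import *
go((.4993,-.1541,.0947),58)
s=snap('side','s7.png'); crop(s,'s7c.png',220,150,320,250,6)
t=snap('top','t7.png'); crop(t,'t7c.png',230,150,330,240,7)
try: nutang(t,'n7.png')
except Exception as e: print(e)
for z in(.165,): print(proj(s,(.4993,-.1541,z)))
```

```text
t 11.83 pos [ 0.4986 -0.1523  0.1646] yaw 58.29 j6 143.7 w 0.0156 F [-0.2 -0.2 -3.3] M [-0.17 -0.03 -0.02]
d [-0.0011  0.0016  0.0699] rot [-0.001   0.0002  0.005 ]
centre [ 5.963e-01 -3.000e-04] 6fold corner deg 4.05009487549816 size [0.0367 0.038 ] red [ 0.5887 -0.007 ] -138.8 strength 0.10252537201960213
[267.173684   228.18991783]
```

View pics/s7c.png

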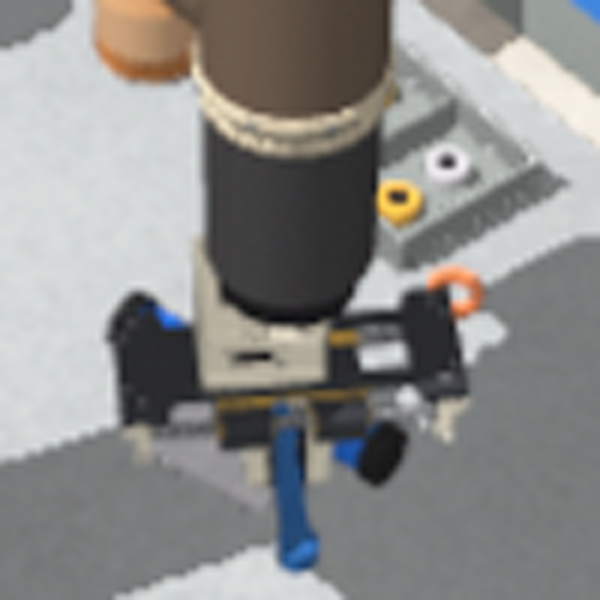

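View pics/t7c.png

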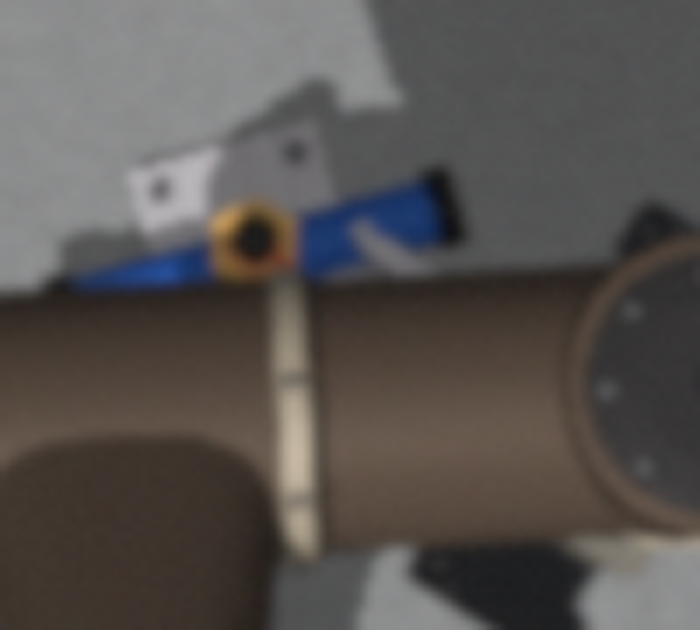

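>>> send_rows(
  rot=[
    [0,0,0.005],
    [0,0,0.005],
    [0,0,0.005],
    [0,0,0.005],
    [0,0,0.005],
    [0,0,0.005],
    [0,0,0.005],
    [0,0,0.005],
  ],
  delta_pos=[
    [-0.001,0.002,0.01],
    [-0.001,0.002,0.025],
    [-0.001,0.002,0.04],
    [-0.001,0.002,0.053],
    [-0.001,0.002,0.063],
    [-0.001,0.002,0.068],
    [-0.001,0.002,0.07],
    [-0.001,0.002,0.07],
  ],
  claw=[0.1,0.1,0.1,0.1,0.1,0.1,0.1,0.1],
)

```text
time_s: 12.6
tool_pos: [0.4999, -0.1556, 0.0944]
ee_rot: [0.876, 0.483, -0.001, -0.0]
contact_force: [-0.1, -0.4, -2.8]
width: 0.015
```

Run:
```python
from wr import *
th=np.radians(58); n=np.array([.5947,-.0015]); e=np.array([np.cos(th),np.sin(th)])
go((*(n-.113*e),.0947),58)
s=snap('side','s8.png'); crop(s,'s8c.png',220,170,320,250,7)
t=snap('top','t8.png'); crop(t,'t8c.png',230,150,330,240,7)
for nm,im in(('s',s),('t',t)):
    for d in (-.1325,.08,.14): p=np.array([.4993,-.1541])+d*e; print(nm,d,proj(im,(*p,.106)))
```

```text
t 12.6 pos [ 0.4999 -0.1556  0.0944] yaw 57.71 j6 143.5 w 0.015 F [-0.1 -0.4 -2.8] M [-0.21 -0.03 -0.04]
d [ 0.0679 -0.0016 -0.0003] rot [-0.0008  0.0008 -0.0051]
s -0.1325 [271.32848979 269.26276792]
s 0.08 [264.51456891 221.47439492]
s 0.14 [262.77836011 209.29776492]
t -0.1325 [344.46580312 236.00861314]
t 0.08 [290.80001324 201.00130666]
t 0.14 [275.82905984 191.23544362]
```

View pics/s8c.png

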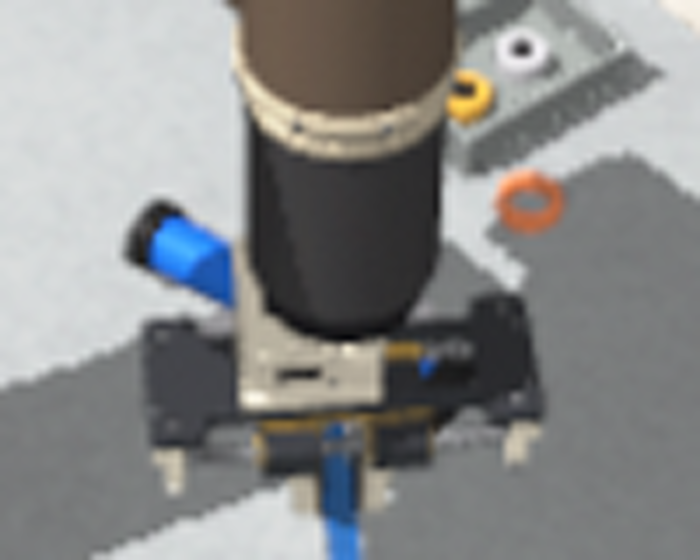

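View pics/t8c.png

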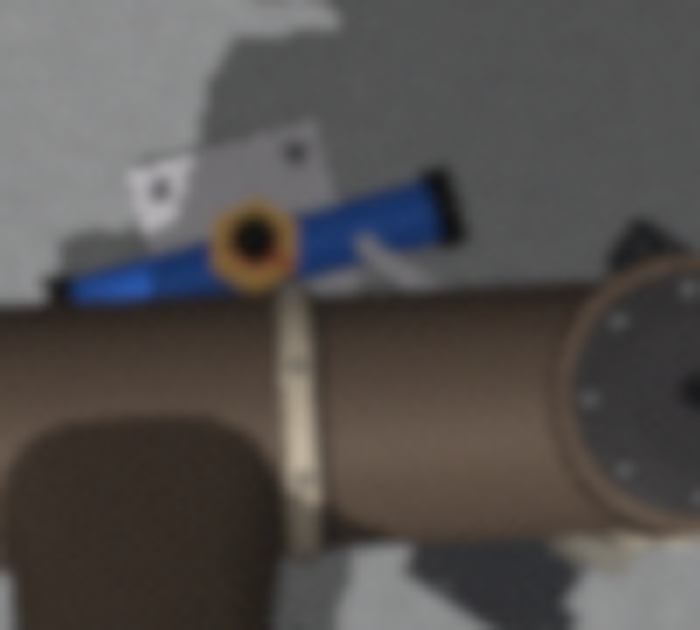

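Run:
```python
from wr import *
t=load('t8'); g=np.array([.4999,-.1556]); th=np.radians(57.71); e=np.array([np.cos(th),np.sin(th)]); r=np.array([e[1],-e[0]])
for d,l in((.14,.0375),(.14,.03),(.13,.03)): print(d,l,proj(t,(*(g+d*e+l*r),.104)))
print(proj(t,(.5947,-.0015,.143)),proj(t,(.5947,-.0015,.112)))
crop(t,'t8d.png',255,165,300,200,16)
```

```text
0.14 0.0375 [282.5154268  181.73375224]
0.14 0.03 [281.29011013 183.57483096]
0.13 0.03 [283.76756618 185.20382971]
[265.88693445 183.51135695] [265.90365179 184.55289547]
```

View pics/t8d.png

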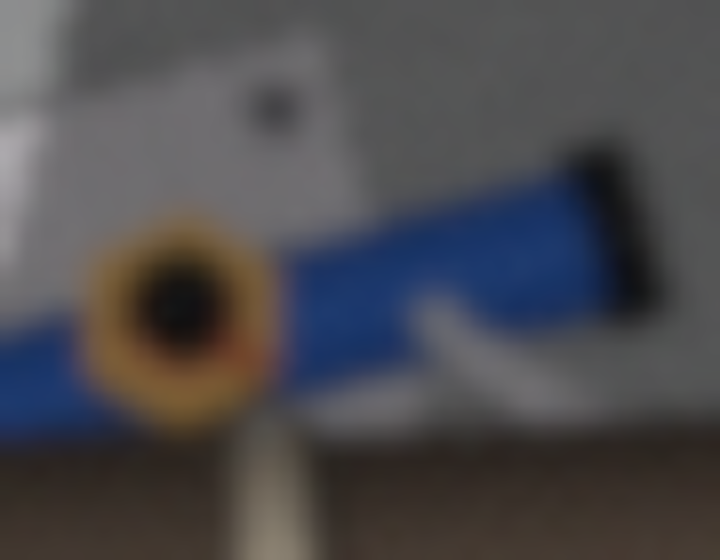

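>>> send_rows(
  rot=[
    [0,0,-0.005],
    [0,0,-0.005],
    [0,0,-0.005],
    [0,0,-0.005],
    [0,0,-0.005],
    [0,0,-0.005],
    [0,0,-0.005],
    [0,0,-0.005],
  ],
  delta_pos=[
    [0.001,-0.001,0],
    [0.006,-0.0016,0],
    [0.012,-0.0016,0],
    [0.018,-0.0016,0],
    [0.024,-0.0016,0],
    [0.03,-0.0016,0],
    [0.035,-0.0016,0],
    [0.038,-0.0016,0],
  ],
  claw=[0.1,0.1,0.1,0.1,0.1,0.1,0.1,0.1],
)

```text
time_s: 13.37
tool_pos: [0.52, -0.1217, 0.0953]
ee_rot: [0.874, 0.485, 0.0, 0.0]
contact_force: [-0.1, 0.5, -3.3]
width: 0.0155
```

```bash
cat >> wr.py <<'E'
def tgt(deg,d,z=.0947,n=(.5947,-.0015)):
    th=np.radians(deg); go((n[0]-d*np.cos(th),n[1]-d*np.sin(th),z),deg)
    s=ctrl.read_state(); r=R.from_quat(s['ee_rot']); print('Ftool',r.inv().apply(s['contact_force']).round(1)); 
    # moment about nut axis (force at tcp) 
    rel=np.array(s['tool_pos'])-np.array([n[0],n[1],.1]); print('Mnut',(s['moment']+np.cross(rel,s['contact_force'])).round(2),'dist',np.hypot(*rel[:2]).round(4),'bearing',np.degrees(np.arctan2(-rel[1],-rel[0])).round(2))
E
python3 -c "
from wr import *
tgt(58,.113)"
```

```text
t 13.37 pos [ 0.52   -0.1217  0.0953] yaw 58.06 j6 140.2 w 0.0155 F [-0.1  0.5 -3.3] M [-0.17  0.01  0.06]
d [ 0.0285 -0.0003  0.0006] rot [ 0.0007 -0.0001  0.0011]
Ftool [ 0.3 -0.3  3.3]
Mnut [ 0.22 -0.23  0.01] dist 0.1415 bearing 58.13
```

No contact so far; continue in.

>>> send_rows(
  rot=[
    [0,0,0],
    [0,0,0],
    [0,0,0],
    [0,0,0],
    [0,0,0],
    [0,0,0],
    [0,0,0],
    [0,0,0],
  ],
  delta_pos=[
    [0.003,0,0],
    [0.006,0,0],
    [0.009,0,0],
    [0.012,0,0],
    [0.015,0,0],
    [0.018,0,0],
    [0.02,0,0],
    [0.021,0,0],
  ],
  claw=[0.1,0.1,0.1,0.1,0.1,0.1,0.1,0.1],
)

```text
time_s: 14.03
tool_pos: [0.531, -0.1037, 0.0952]
ee_rot: [0.874, 0.485, 0.0, 0.0]
contact_force: [-1.0, -3.6, -2.2]
width: 0.0154
```

```bash
python3 -c "
from wr import *
tgt(58,.113)
t=snap('top','t9.png'); crop(t,'t9d.png',255,165,300,200,16)"
```

```text
t 14.03 pos [ 0.531  -0.1037  0.0952] yaw 58.07 j6 138.3 w 0.0154 F [-1.  -3.6 -2.2] M [-1.63  0.65 -0.07]
d [ 0.0074 -0.0001  0.0005] rot [0.0004 0.0001 0.0012]
Ftool [-3.5  1.1  2.2]
Mnut [-1.42  0.51  0.06] dist 0.1204 bearing 58.07
```

View pics/t9d.png

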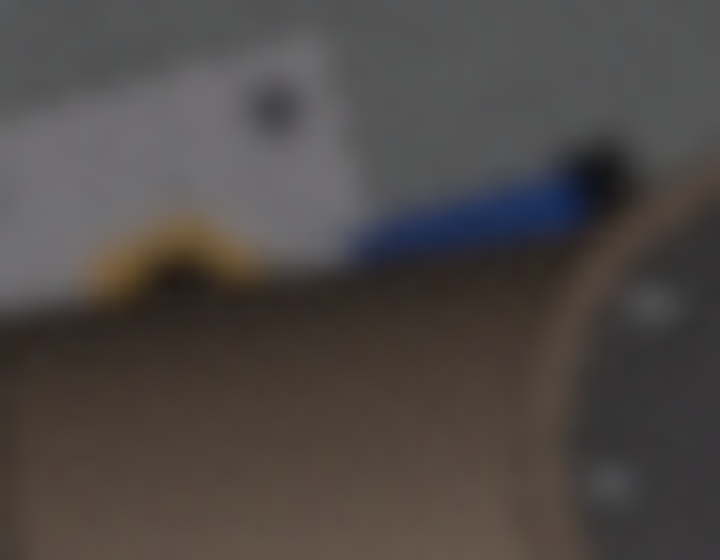

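>>> send_rows(
  rot=[
    [0,0,0],
    [0,0,0],
    [0,0,0],
    [0,0,0],
    [0,0,0],
    [0,0,0],
    [0,0,0],
    [0,0,0],
  ],
  delta_pos=[
    [0.0005,0,0],
    [0.001,0,0],
    [0.0015,0,0],
    [0.002,0,0],
    [0.002,0,0],
    [0.002,0,0],
    [0.002,0,0],
    [0.002,0,0],
  ],
  claw=[0.1,0.1,0.1,0.1,0.1,0.1,0.1,0.1],
)

```text
time_s: 14.75
tool_pos: [0.5322, -0.1019, 0.0953]
ee_rot: [0.874, 0.485, 0.0, 0.0]
contact_force: [-1.5, -2.9, -2.7]
width: 0.0155
```

```bash
python3 -c "
from wr import *
tgt(58,.113)
t=snap('side','s10.png'); crop(t,'s10d.png',230,170,310,240,9)"
```

```text
t 14.75 pos [ 0.5322 -0.1019  0.0953] yaw 58.07 j6 138.2 w 0.0155 F [-1.5 -2.9 -2.7] M [-1.34  0.68 -0.02]
d [ 0.0052 -0.0002  0.0006] rot [ 0.0006 -0.0002  0.0012]
Ftool [-3.2  0.3  2.7]
Mnut [-1.08  0.52  0.01] dist 0.1182 bearing 58.11
```

View pics/s10d.png

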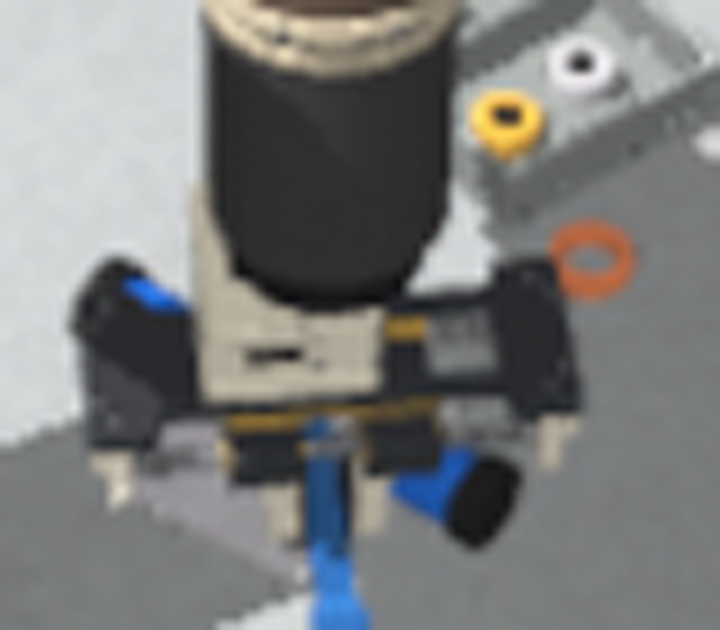

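>>> send_rows(
  rot=[
    [0,0,0],
    [0,0,0],
    [0,0,0],
    [0,0,0],
    [0,0,0],
    [0,0,0],
    [0,0,0],
    [0,0,0],
  ],
  delta_pos=[
    [0.0005,0,0],
    [0.001,0,0],
    [0.0015,0,0],
    [0.002,0,0],
    [0.0025,0,0],
    [0.003,0,0],
    [0.003,0,0],
    [0.003,0,0],
  ],
  claw=[0.1,0.1,0.1,0.1,0.1,0.1,0.1,0.1],
)

```text
time_s: 15.47
tool_pos: [0.5343, -0.099, 0.0954]
ee_rot: [0.874, 0.485, 0.001, 0.0]
contact_force: [0.2, -0.5, -2.9]
width: 0.0155
```

```bash
python3 -c "
from wr import *
tgt(58,.113)"
```

```text
t 15.47 pos [ 0.5343 -0.099   0.0954] yaw 58.09 j6 137.9 w 0.0155 F [ 0.2 -0.5 -2.9] M [-0.16 -0.06  0.  ]
d [ 0.0017 -0.0004  0.0007] rot [ 0.0011 -0.0009  0.0015]
Ftool [-0.3  0.4  2.9]
Mnut [ 0.12 -0.24  0.05] dist 0.1147 bearing 58.21
```

>>> send_rows(
  rot=[
    [0,0,0],
    [0,0,0],
    [0,0,0.01],
    [0,0,0.02],
    [0,0,0.03],
    [0,0,0.04],
    [0,0,0.05],
    [0,0,0.06],
  ],
  delta_pos=[
    [0.001,0,0],
    [0.0015,-0.0004,0],
    [0.0015,-0.0015,0],
    [0.0015,-0.0027,0],
    [0.0016,-0.0038,0],
    [0.0016,-0.0049,0],
    [0.0016,-0.0061,0],
    [0.0017,-0.0072,0],
  ],
  claw=[0.1,0.1,0.1,0.1,0.1,0.1,0.1,0.1],
)

```text
time_s: 16.13
tool_pos: [0.5292, -0.0936, 0.0955]
ee_rot: [0.889, 0.459, 0.001, 0.0]
contact_force: [1.9, 1.0, -3.1]
width: 0.0156
```

```bash
python3 -c "
from wr import *
tgt(53,.113)"
```

```text
t 16.13 pos [ 0.5292 -0.0936  0.0955] yaw 54.59 j6 133.7 w 0.0156 F [ 1.9  1.  -3.1] M [-0.17 -0.44 -0.07]
d [ 0.0001 -0.0031  0.0008] rot [ 0.0014 -0.0013  0.0278]
Ftool [1.9 1.  3.1]
Mnut [ 0.12 -0.65  0.04] dist 0.113 bearing 54.59
```

>>> send_rows(
  rot=[
    [0,0,0.01],
    [0,0,0.02],
    [0,0,0.03],
    [0,0,0.04],
    [0,0,0.05],
    [0,0,0.05],
    [0,0,0.05],
    [0,0,0.05],
  ],
  delta_pos=[
    [0,-0.0011,0.0003],
    [0,-0.0023,0.0005],
    [0.0001,-0.0034,0.0005],
    [0.0001,-0.0045,0.0005],
    [0.0001,-0.0056,0.0005],
    [0.0001,-0.0056,0.0005],
    [0.0001,-0.0056,0.0005],
    [0.0001,-0.0056,0.0005],
  ],
  claw=[0.1,0.1,0.1,0.1,0.1,0.1,0.1,0.1],
)

```text
time_s: 16.8
tool_pos: [0.5254, -0.0902, 0.0953]
ee_rot: [0.9, 0.436, 0.002, 0.001]
contact_force: [4.5, -0.6, -2.3]
width: 0.0157
```

```bash
python3 -c "
from wr import *
tgt(53,.113)"
```

```text
t 16.8 pos [ 0.5254 -0.0902  0.0953] yaw 51.74 j6 130.4 w 0.0157 F [ 4.5 -0.6 -2.3] M [-0.14 -1.83  0.04]
d [-0.0004  0.002   0.0006] rot [ 0.0024 -0.0022 -0.0219]
Ftool [2.3 4.  2.3]
Mnut [ 0.06 -2.01  0.48] dist 0.1126 bearing 52.0
```

>>> send_rows(
  rot=[
    [0,0,0.005],
    [0,0,0.01],
    [0,0,0.015],
    [0,0,0.02],
    [0,0,0.02],
    [0,0,0.02],
    [0,0,0.02],
    [0,0,0.02],
  ],
  delta_pos=[
    [0,-0.0006,0.0003],
    [0,-0.0011,0.0005],
    [0,-0.0017,0.0005],
    [0,-0.0023,0.0005],
    [0,-0.0023,0.0005],
    [0,-0.0023,0.0005],
    [0,-0.0023,0.0005],
    [0,-0.0023,0.0005],
  ],
  claw=[0.1,0.1,0.1,0.1,0.1,0.1,0.1,0.1],
)

```text
time_s: 17.47
tool_pos: [0.5241, -0.0889, 0.095]
ee_rot: [0.904, 0.427, 0.002, 0.001]
contact_force: [5.0, -1.4, -2.7]
width: 0.0157
```

```bash
python3 -c "
from wr import *
tgt(53,.113)"
```

```text
t 17.47 pos [ 0.5241 -0.0889  0.095 ] yaw 50.6 j6 129.0 w 0.0157 F [ 5.  -1.4 -2.7] M [-0.69 -1.92  0.09]
d [-0.0006  0.0039  0.0003] rot [ 0.0032 -0.0027 -0.042 ]
Ftool [2.1 4.7 2.7]
Mnut [-0.46 -2.14  0.62] dist 0.1124 bearing 51.04
```

>>> send_rows(
  rot=[
    [0,0,0.005],
    [0,0,0.01],
    [0,0,0.015],
    [0,0,0.02],
    [0,0,0.02],
    [0,0,0.02],
    [0,0,0.02],
    [0,0,0.02],
  ],
  delta_pos=[
    [0,-0.0006,0],
    [-0.0002,-0.0011,0],
    [-0.0004,-0.0017,0],
    [-0.0004,-0.0023,0],
    [-0.0004,-0.0023,0],
    [-0.0004,-0.0023,0],
    [-0.0004,-0.0023,0],
    [-0.0004,-0.0023,0],
  ],
  claw=[0.1,0.1,0.1,0.1,0.1,0.1,0.1,0.1],
)

```text
time_s: 18.13
tool_pos: [0.5225, -0.0876, 0.0952]
ee_rot: [0.908, 0.418, 0.002, 0.001]
contact_force: [4.3, -0.2, -3.1]
width: 0.0154
```

```bash
python3 -c "
from wr import *
tgt(53,.113)"
```

```text
t 18.13 pos [ 0.5225 -0.0876  0.0952] yaw 49.46 j6 127.7 w 0.0154 F [ 4.3 -0.2 -3.1] M [-0.41 -1.92  0.21]
d [-0.0004  0.0059  0.0005] rot [ 0.0038 -0.0033 -0.0619]
Ftool [2.6 3.4 3.2]
Mnut [-0.14 -2.17  0.6 ] dist 0.1123 bearing 50.02
```

>>> send_rows(
  rot=[
    [0.001,-0.001,0.03],
    [0.002,-0.002,0.06],
    [0.003,-0.003,0.09],
    [0.003,-0.003,0.12],
    [0.003,-0.003,0.15],
    [0.003,-0.003,0.18],
    [0.003,-0.003,0.21],
    [0.003,-0.003,0.25],
  ],
  delta_pos=[
    [0,-0.0034,0.0003],
    [0,-0.0068,0.0005],
    [0.0002,-0.0102,0.0005],
    [0.0004,-0.0135,0.0005],
    [0.0008,-0.0169,0.0005],
    [0.0013,-0.0202,0.0005],
    [0.002,-0.0236,0.0005],
    [0.003,-0.028,0.0005],
  ],
  claw=[0.1,0.1,0.1,0.1,0.1,0.1,0.1,0.1],
)

```text
time_s: 18.8
tool_pos: [0.5037, -0.0671, 0.0949]
ee_rot: [0.954, 0.301, 0.001, 0.0]
contact_force: [5.2, -1.4, -2.0]
width: 0.0158
```

```bash
python3 -c "
from wr import *
tgt(20.8,.113)"
```

```text
t 18.8 pos [ 0.5037 -0.0671  0.0949] yaw 35.07 j6 110.4 w 0.0158 F [ 5.2 -1.4 -2. ] M [-0.73 -2.03  0.22]
d [ 0.0027 -0.0293  0.0001] rot [ 0.0008 -0.0017  0.249 ]
Ftool [3.4 4.1 2. ]
Mnut [-0.61 -2.24  0.69] dist 0.1122 bearing 35.8
```

>>> send_rows(
  rot=[
    [0,0,0.03],
    [0,0,0.06],
    [0,0,0.09],
    [0,0,0.12],
    [0,-0.001,0.15],
    [0,-0.001,0.18],
    [0,-0.001,0.21],
    [0,-0.001,0.25],
  ],
  delta_pos=[
    [0,-0.0036,0],
    [0,-0.0072,0],
    [0.0001,-0.0108,0],
    [0.0003,-0.0143,0],
    [0.0006,-0.0178,0],
    [0.0011,-0.0212,0],
    [0.0018,-0.0247,0],
    [0.0027,-0.029,0],
  ],
  claw=[0.1,0.1,0.1,0.1,0.1,0.1,0.1,0.1],
)

```text
time_s: 19.47
tool_pos: [0.4901, -0.0419, 0.0953]
ee_rot: [0.984, 0.179, 0.001, 0.001]
contact_force: [7.4, -2.8, -2.8]
width: 0.0154
```

```bash
python3 -c "
from wr import *
tgt(6.4,.113)"
```

```text
t 19.47 pos [ 0.4901 -0.0419  0.0953] yaw 20.67 j6 92.5 w 0.0154 F [ 7.4 -2.8 -2.8] M [-1.25 -2.66  0.09]
d [ 0.0026 -0.0287  0.0005] rot [ 0.0013 -0.0026  0.2491]
Ftool [5.9 5.2 2.8]
Mnut [-1.15 -2.98  0.68] dist 0.1121 bearing 21.13
```

>>> send_rows(
  rot=[
    [0,0,0.03],
    [0,0,0.06],
    [0,-0.001,0.09],
    [0.001,-0.002,0.12],
    [0.001,-0.002,0.15],
    [0.001,-0.002,0.18],
    [0.001,-0.002,0.21],
    [0.001,-0.002,0.25],
  ],
  delta_pos=[
    [0,-0.0034,0.0002],
    [0.0002,-0.0069,0.0004],
    [0.0004,-0.0104,0.0004],
    [0.0007,-0.0138,0.0004],
    [0.0011,-0.0173,0.0004],
    [0.0016,-0.0207,0.0004],
    [0.0022,-0.0242,0.0004],
    [0.0032,-0.0286,0.0004],
  ],
  claw=[0.1,0.1,0.1,0.1,0.1,0.1,0.1,0.1],
)

```text
time_s: 20.13
tool_pos: [0.4835, -0.0145, 0.0952]
ee_rot: [0.999, 0.055, 0.001, 0.001]
contact_force: [6.7, -4.8, -2.3]
width: 0.0159
```

```bash
python3 -c "
from wr import *
tgt(-8.5,.113)"
```

```text
t 20.13 pos [ 0.4835 -0.0145  0.0952] yaw 6.27 j6 74.5 w 0.0159 F [ 6.7 -4.8 -2.3] M [-1.89 -2.44  0.06]
d [ 0.0027 -0.0295  0.0004] rot [ 0.001  -0.0015  0.2578]
Ftool [6.2 5.5 2.3]
Mnut [-1.88 -2.73  0.69] dist 0.112 bearing 6.65
```

```bash
python3 -c "
from wr import *
s=snap('side','s11.png'); crop(s,'s11d.png',225,170,295,240,10)
t=snap('top','t11.png'); crop(t,'t11d.png',235,165,325,240,8)"
```

```text
(no output)
```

View pics/s11d.png

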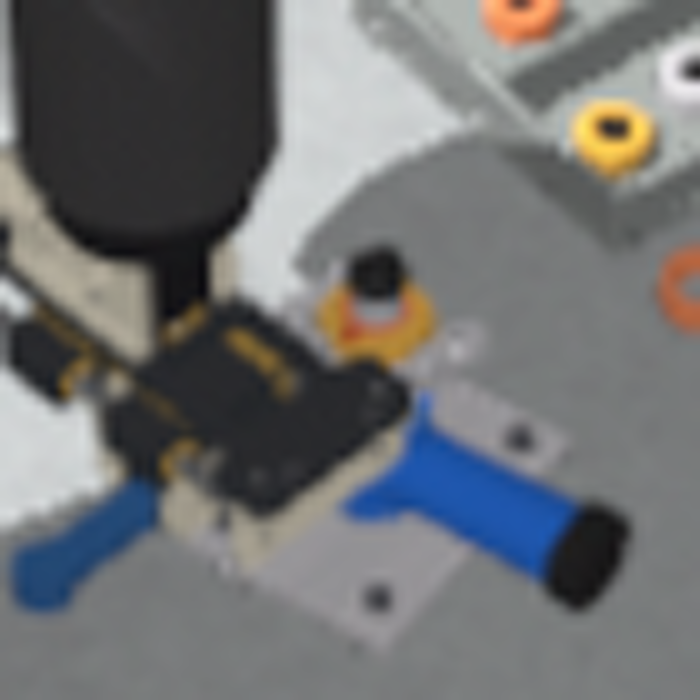

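View pics/t11d.png

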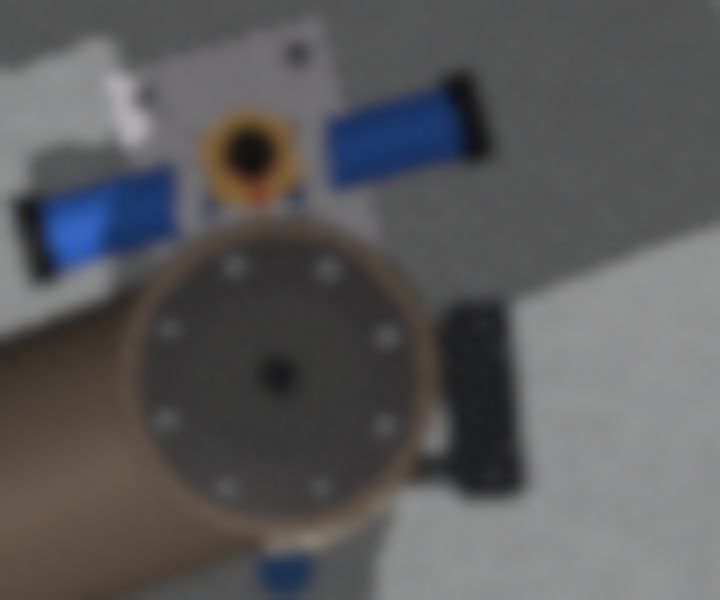

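>>> send_rows(
  rot=[
    [0,0,0.035],
    [0,0,0.07],
    [0,-0.001,0.105],
    [0.001,-0.001,0.14],
    [0.001,-0.001,0.175],
    [0.001,-0.001,0.21],
    [0.001,-0.001,0.24],
    [0.001,-0.001,0.258],
  ],
  delta_pos=[
    [0,-0.004,0.0002],
    [0.0002,-0.008,0.0004],
    [0.0004,-0.012,0.0004],
    [0.0008,-0.016,0.0004],
    [0.0013,-0.02,0.0004],
    [0.0018,-0.024,0.0004],
    [0.0024,-0.0275,0.0004],
    [0.0027,-0.0295,0.0004],
  ],
  claw=[0.1,0.1,0.1,0.1,0.1,0.1,0.1,0.1],
)

```text
time_s: 20.9
tool_pos: [0.4839, 0.0149, 0.0952]
ee_rot: [0.997, -0.075, 0.001, 0.0]
contact_force: [7.9, -7.7, -3.1]
width: 0.0157
```

```bash
python3 -c "
from wr import *
tgt(-9,.113)
s=snap('side','s12.png'); crop(s,'s12d.png',225,170,295,240,10)
t=snap('top','t12.png'); crop(t,'t12d.png',245,165,290,200,16)"
```

```text
t 20.9 pos [0.4839 0.0149 0.0952] yaw -8.58 j6 56.1 w 0.0157 F [ 7.9 -7.7 -3.1] M [-2.99 -3.38  0.  ]
d [-0.001  -0.0011  0.0005] rot [ 0.0007 -0.0023  0.0073]
Ftool [9.  6.4 3.2]
Mnut [-3.08 -3.77  0.73] dist 0.112 bearing -8.43
```

View pics/t12d.png

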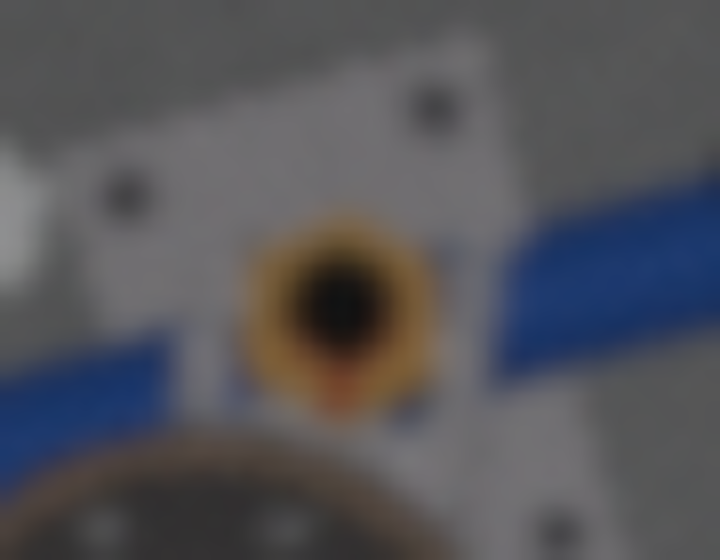

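View pics/s12d.png

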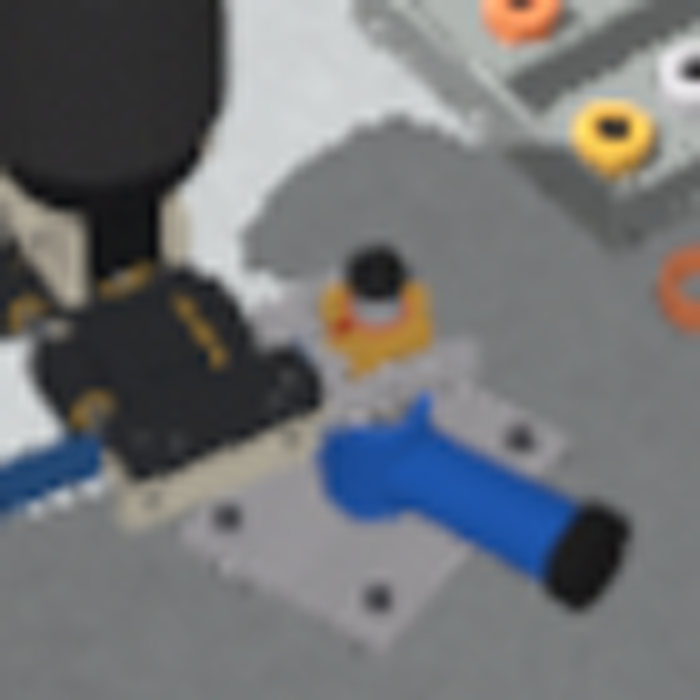

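```bash
python3 -c "
from wr import *
tgt(-3.5,.113)
n=np.array([.5947,-.0015])
for f,u,v in(('t8',255+240/16-.47,165+350/16-.47),('t11',235+258/8-.44,165+188/8-.44),('t12',245+340/16-.47,165+390/16-.47)):
    p=ray(load(f),u,v,.112)[:2]-n; print(f,np.degrees(np.arctan2(p[1],p[0])),np.hypot(*p))
"
```

```text
t 21.0 pos [0.4839 0.0149 0.0952] yaw -8.53 j6 56.2 w 0.0152 F [ 9.3 -6.9 -1.9] M [-2.53 -3.15 -0.07]
d [-0.0006  0.0097  0.0006] rot [ 0.0007 -0.0023 -0.0878]
Ftool [10.2  5.4  1.9]
Mnut [-2.59 -3.4   0.54] dist 0.112 bearing -8.44
t8 -115.92490574415211 0.013682445162028833
t11 -164.29345963107698 0.01222166555280308
t12 179.68482032504116 0.01469083411123114
```

>>> send_rows(
  rot=[
    [0,0,-0.012],
    [0,0,-0.024],
    [0,0,-0.036],
    [0,0,-0.05],
    [0,0,-0.065],
    [0,0,-0.08],
    [0,0,-0.088],
    [0,0,-0.088],
  ],
  delta_pos=[
    [-0.0004,0.0013,0.0002],
    [-0.0006,0.0026,0.0004],
    [-0.0006,0.004,0.0005],
    [-0.0006,0.0055,0.0005],
    [-0.0006,0.0072,0.0005],
    [-0.0006,0.0088,0.0005],
    [-0.0006,0.0097,0.0005],
    [-0.0006,0.0097,0.0005],
  ],
  claw=[0.1,0.1,0.1,0.1,0.1,0.1,0.1,0.1],
)

```text
time_s: 21.67
tool_pos: [0.4811, 0.0051, 0.0944]
ee_rot: [1.0, -0.03, 0.0, 0.001]
contact_force: [0.8, 0.2, -3.1]
width: 0.0154
```

```bash
python3 -c "
from wr import *
tgt(-3,.113)"
```

```text
t 21.67 pos [0.4811 0.0051 0.0944] yaw -3.47 j6 62.3 w 0.0154 F [ 0.8  0.2 -3.1] M [-0.01  0.09 -0.04]
d [ 0.0008  0.0006 -0.0003] rot [ 0.0012 -0.0009 -0.0083]
Ftool [ 0.8 -0.2  3.1]
Mnut [-0.03 -0.27 -0.06] dist 0.1138 bearing -3.32
```

>>> send_rows(
  rot=[
    [0,0,0],
    [0,0,0],
    [0,0,0],
    [0,0,0],
    [0,0,0],
    [0,0,0],
    [0,0,0],
    [0,0,0],
  ],
  delta_pos=[
    [-0.003,0,0],
    [-0.006,0,0],
    [-0.009,0,0],
    [-0.012,0,0],
    [-0.015,0,0],
    [-0.018,0,0],
    [-0.021,0,0],
    [-0.024,0,0],
  ],
  claw=[0.1,0.1,0.1,0.1,0.1,0.1,0.1,0.1],
)

```text
time_s: 22.33
tool_pos: [0.4595, 0.0073, 0.0956]
ee_rot: [1.0, -0.03, 0.003, -0.0]
contact_force: [5.0, -0.4, -0.6]
width: 0.0153
```

```bash
python3 -c "
from wr import *
tgt(-3,.173)"
```

```text
t 22.33 pos [0.4595 0.0073 0.0956] yaw -3.46 j6 60.7 w 0.0153 F [ 5.  -0.4 -0.6] M [-0.33 -1.97 -0.03]
d [-0.0375  0.002   0.0007] rot [-0.0003 -0.0057 -0.008 ]
Ftool [5.  0.1 0.6]
Mnut [-0.34 -2.07 -0.02] dist 0.1355 bearing -3.71
```

>>> send_rows(
  rot=[
    [0,0,0],
    [0,-0.002,0],
    [0,-0.004,0],
    [0,-0.005,0],
    [0,-0.005,0],
    [0,-0.005,0],
    [0,-0.005,0],
    [0,-0.005,0],
  ],
  delta_pos=[
    [-0.001,0,0],
    [-0.002,0.0005,0],
    [-0.003,0.001,0],
    [-0.004,0.001,0],
    [-0.005,0.001,0],
    [-0.006,0.001,0],
    [-0.007,0.001,0],
    [-0.008,0.001,0],
  ],
  claw=[0.1,0.1,0.1,0.1,0.1,0.1,0.1,0.1],
)

```text
time_s: 23.0
tool_pos: [0.4505, 0.0064, 0.0952]
ee_rot: [1.0, -0.03, -0.0, 0.0]
contact_force: [0.7, 0.7, -2.5]
width: 0.0152
```

```bash
python3 -c "
from wr import *
tgt(-3,.173)
t=snap('top','t13.png'); crop(t,'t13d.png',235,165,325,240,8)"
```

```text
t 23.0 pos [0.4505 0.0064 0.0952] yaw -3.47 j6 60.5 w 0.0152 F [ 0.7  0.7 -2.5] M [ 0.01  0.11 -0.03]
d [-0.0286  0.0006  0.0005] rot [ 0.0003  0.0009 -0.0083]
Ftool [ 0.6 -0.8  2.5]
Mnut [-0.01 -0.26 -0.14] dist 0.1444 bearing -3.15
```

View pics/t13d.png

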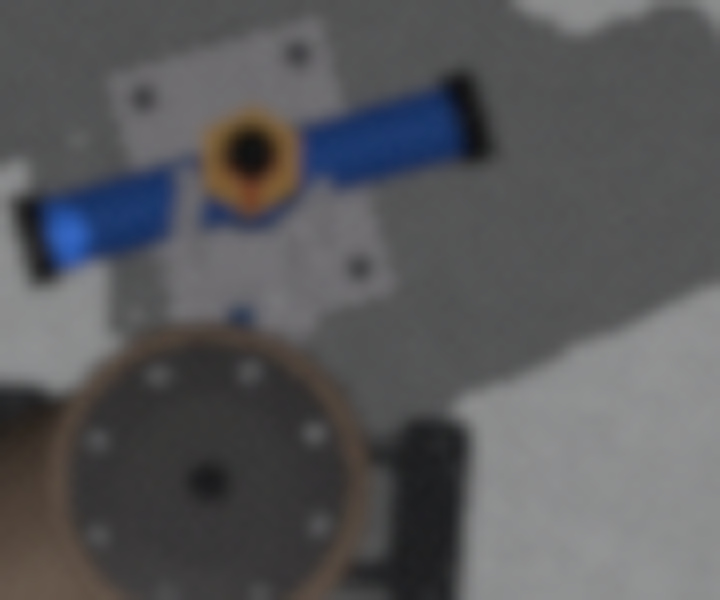

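>>> send_rows(
  rot=[
    [0,0,0],
    [0,0,0],
    [0,0,0],
    [0,0,0],
    [0,0,0],
    [0,0,0],
    [0,0,0],
    [0,0,0],
  ],
  delta_pos=[
    [-0.004,0,0],
    [-0.009,0,0],
    [-0.015,0,0],
    [-0.021,0,0],
    [-0.027,0,0],
    [-0.031,0,0],
    [-0.032,0,-0.005],
    [-0.032,0,-0.01],
  ],
  claw=[0.1,0.1,0.1,0.1,0.1,0.1,0.1,0.1],
)

```text
time_s: 23.72
tool_pos: [0.4181, 0.0084, 0.1057]
ee_rot: [1.0, -0.03, -0.0, 0.0]
contact_force: [0.4, 0.3, -1.8]
width: 0.0155
```

```bash
python3 -c "
from wr import *
t=snap('top','t14.png'); nutang(t,'n14.png'); crop(t,'t14d.png',205,165,325,255,6)
go((.44,-.30,.12),-12)"
```

```text
centre [ 0.5945 -0.0012] 6fold corner deg -0.41283697012665793 size [0.0416 0.0375] red [ 0.5799 -0.0016] -178.6 strength 0.14283857508158984
t 23.77 pos [0.4193 0.0088 0.1068] yaw -3.43 j6 58.1 w 0.0155 F [ 0.8 -0.1 -1.8] M [ 0.02 -0.11  0.04]
d [ 0.0392  0.307  -0.0132] rot [-0.0005 -0.0011  0.1495]
```

View pics/n14.png

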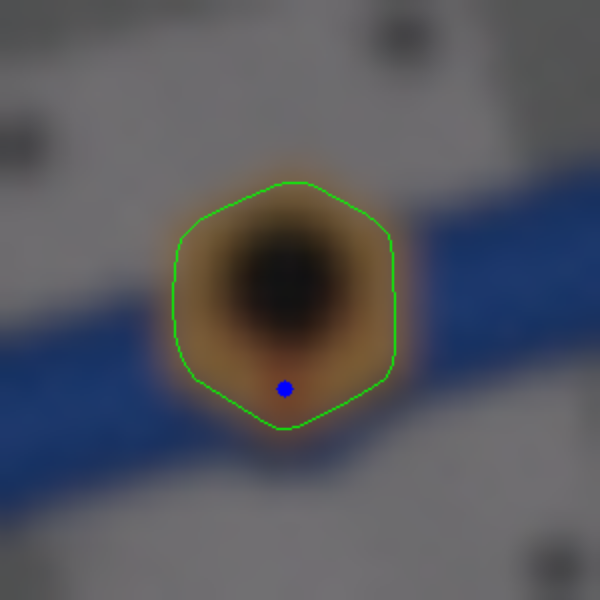

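View pics/t14d.png

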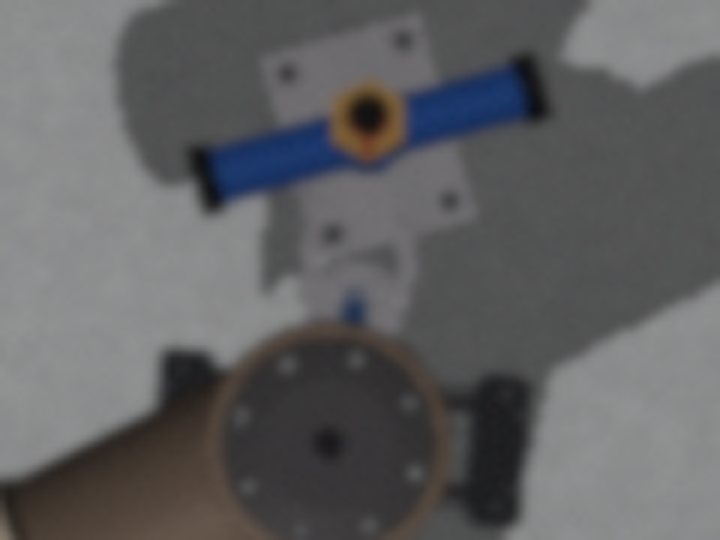

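```bash
python3 -c "
from wr import *
for f in('t3','t7','t8','t12','t13','t14'):
    print(f)
    try: nutang(load(f),'n_%s.png'%f)
    except Exception as e: print(e)
"
python3 - <<'E'
import cv2,numpy as np
cv2.imwrite('pics/nn.png',np.hstack([cv2.resize(cv2.imread('pics/n_%s.png'%f),(390,390)) for f in('t8','t13')]))
E
```

```text
t3
max() iterable argument is empty
t7
centre [ 5.963e-01 -3.000e-04] 6fold corner deg 4.05009487549816 size [0.0367 0.038 ] red [ 0.5887 -0.007 ] -138.8 strength 0.10252537201960213
t8
centre [ 0.5938 -0.0015] 6fold corner deg -3.4195621809320893 size [0.0426 0.0374] red [ 0.587  -0.0146] -117.2 strength 0.08385969916678748
t12
centre [ 0.5948 -0.0013] 6fold corner deg -2.2293735562154144 size [0.0403 0.0379] red [ 0.5808 -0.0016] -178.9 strength 0.1306020250816262
t13
centre [ 0.5944 -0.0012] 6fold corner deg -0.23488844255401997 size [0.0419 0.0374] red [ 0.5799 -0.0017] -178.2 strength 0.15433093800287873
t14
centre [ 0.5945 -0.0012] 6fold corner deg -0.41283697012665793 size [0.0416 0.0375] red [ 0.5799 -0.0016] -178.6 strength 0.14283857508158984
```

View pics/nn.png

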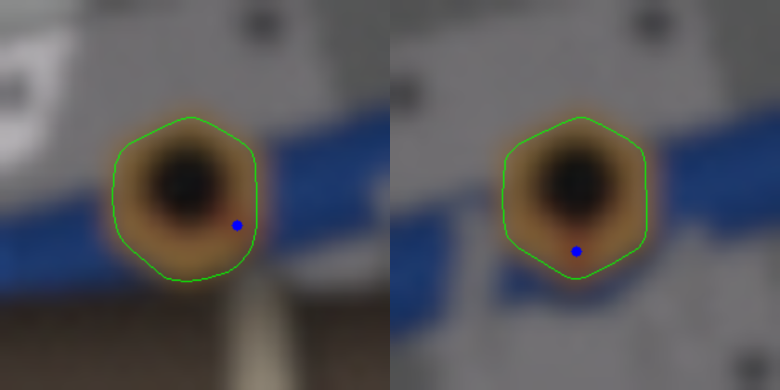

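>>> send_rows(
  rot=[
    [0,0,0.01],
    [0,0,0.02],
    [0,0,0.03],
    [0,0,0.045],
    [0,0,0.06],
    [0,0,0.075],
    [0,0,0.09],
    [0,0,0.1],
  ],
  delta_pos=[
    [0,0.005,-0.01],
    [0.003,0.02,-0.02],
    [0.007,0.045,-0.025],
    [0.011,0.07,-0.025],
    [0.015,0.095,-0.025],
    [0.019,0.12,-0.025],
    [0.023,0.145,-0.025],
    [0.027,0.17,-0.025],
  ],
  claw=[0.1,0.1,0.1,0.1,0.1,0.1,0.1,0.1],
)

```text
time_s: 24.43
tool_pos: [0.4365, -0.1639, 0.1323]
ee_rot: [0.997, -0.08, 0.001, -0.0]
contact_force: [0.1, 0.9, -2.3]
width: 0.0156
```

```bash
python3 -c "
from wr import *
go((.465,-.335,.03),-12)"
```

```text
t 24.43 pos [ 0.4365 -0.1639  0.1323] yaw -9.2 j6 77.1 w 0.0156 F [ 0.1  0.9 -2.3] M [ 0.07  0.03 -0.01]
d [0.0552 0.1644 0.1023] rot [-0.0007 -0.002   0.0489]
```

>>> send_rows(
  rot=[
    [0,0,0.006],
    [0,0,0.012],
    [0,0,0.02],
    [0,0,0.03],
    [0,-0.001,0.04],
    [0,-0.002,0.049],
    [0,-0.002,0.049],
    [0,-0.002,0.049],
  ],
  delta_pos=[
    [0.008,0.025,0],
    [0.017,0.05,0],
    [0.026,0.078,0.005],
    [0.036,0.106,0.015],
    [0.045,0.134,0.03],
    [0.052,0.155,0.05],
    [0.055,0.164,0.07],
    [0.055,0.164,0.09],
  ],
  claw=[0.1,0.1,0.1,0.1,0.1,0.1,0.1,0.1],
)

```text
time_s: 25.1
tool_pos: [0.4656, -0.3372, 0.0414]
ee_rot: [0.994, -0.106, 0.0, 0.0]
contact_force: [0.2, -0.5, -2.1]
width: 0.0152
```

```bash
python3 -c "
from wr import *
go((.465,-.335,.003),-12)
s=snap('side','s15.png'); crop(s,'s15.png',240,220,370,320,6)"
```

```text
t 25.1 pos [ 0.4656 -0.3372  0.0414] yaw -12.13 j6 94.3 w 0.0152 F [ 0.2 -0.5 -2.1] M [0.1  0.08 0.01]
d [-0.0011 -0.0021  0.0384] rot [-0.     -0.001  -0.0022]
```

View pics/s15.png

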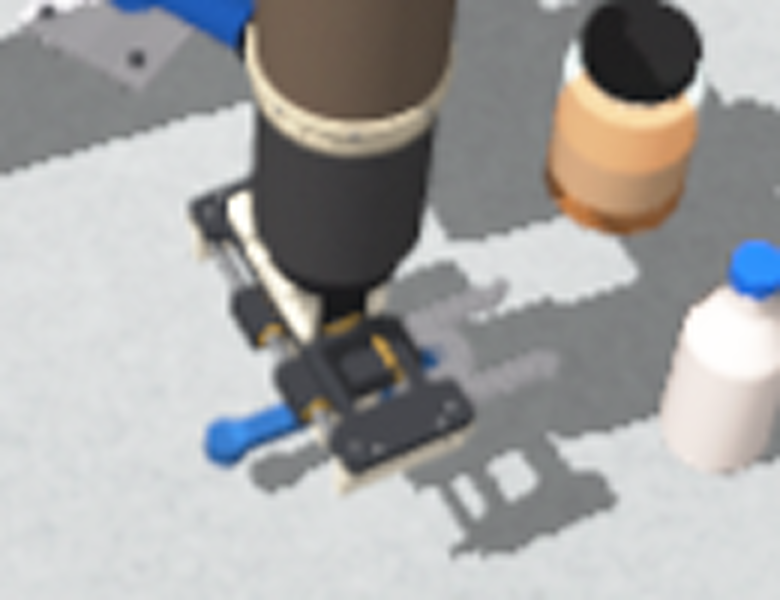

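>>> send_rows(
  rot=[
    [0,0,0],
    [0,0,0],
    [0,0,0],
    [0,0,0],
    [0,0,0],
    [0,0,0],
    [0,0,0],
    [0,0,0],
  ],
  delta_pos=[
    [0,0,0.006],
    [0,0,0.013],
    [0,0,0.02],
    [0,0,0.026],
    [0,0,0.03],
    [0,0,0.033],
    [0,0,0.035],
    [0,0,0.0365],
  ],
  claw=[0.1,0.1,0.1,0.1,0.1,0.1,0.1,0.1],
)

```text
time_s: 25.82
tool_pos: [0.4629, -0.335, 0.0026]
ee_rot: [0.994, -0.106, -0.002, -0.001]
contact_force: [-8.9, 9.9, 31.6]
width: 0.0156
```

```bash
python3 -c "
from wr import *
go((.465,-.335,.003),-12)"
```

```text
t 25.82 pos [ 0.4629 -0.335   0.0026] yaw -12.12 j6 94.3 w 0.0156 F [-8.9  9.9 31.6] M [ 3.76  2.94 -0.06]
d [ 0.0021 -0.0004 -0.0005] rot [-0.0014  0.0047 -0.0022]
```

>>> send_rows(
  rot=[
    [0,0,0],
    [0,0,0],
    [0,0,0],
    [0,0,0],
    [0,0,0],
    [0,0,0],
    [0,0,0],
    [0,0,0],
  ],
  delta_pos=[
    [0,0,-0.001],
    [0,0,-0.002],
    [0,0,-0.002],
    [0,0,-0.002],
    [0,0,-0.002],
    [0,0,-0.002],
    [0,0,-0.002],
    [0,0,-0.002],
  ],
  claw=[0.1,0.1,0.1,0.1,0.1,0.1,0.1,0.1],
  squeeze=20,
)

```text
time_s: 26.48
tool_pos: [0.4628, -0.335, 0.0044]
ee_rot: [0.994, -0.106, -0.002, -0.001]
contact_force: [0.4, 0.3, -2.8]
width: 0.0158
```

```bash
python3 -c "
from wr import *
go((.465,-.335,.003),-12)"
```

```text
t 26.48 pos [ 0.4628 -0.335   0.0044] yaw -12.12 j6 94.3 w 0.0158 F [ 0.4  0.3 -2.8] M [-0.02  0.13 -0.  ]
d [ 0.0021 -0.0004  0.0014] rot [-0.0014  0.0049 -0.0022]
```

>>> send_rows(
  rot=[
    [0,0,0],
    [0,0,0],
    [0,0,0],
    [0,0,0],
    [0,0,0],
    [0,0,0],
    [0,0,0],
    [0,0,0],
  ],
  delta_pos=[
    [0,0,0.0006],
    [0,0,0.0011],
    [0,0,0.0011],
    [0,0,0.0011],
    [0,0,0.0011],
    [0,0,0.0011],
    [0,0,0.0011],
    [0,0,0.0011],
  ],
  claw=[0.1,0.1,0.1,0.1,0.25,0.4,0.5,0.6],
)

```text
time_s: 27.15
tool_pos: [0.463, -0.335, 0.0035]
ee_rot: [0.994, -0.106, -0.002, -0.001]
contact_force: [-0.7, -0.1, 0.5]
width: 0.0365
```

>>> send_rows(
  rot=[
    [0,0,0],
    [0,0,0],
    [0,0,0],
    [0,0,0],
    [0,0,0],
    [0,0,0],
    [0,0,0],
    [0,0,0],
  ],
  delta_pos=[
    [0,0,0],
    [0,0,0],
    [0,0,-0.01],
    [0,0,-0.03],
    [0,0,-0.06],
    [0,0,-0.1],
    [0,0,-0.14],
    [0,0,-0.18],
  ],
  claw=[0.7,0.7,0.7,0.7,0.7,0.7,0.7,0.7],
)

```text
time_s: 27.82
tool_pos: [0.4633, -0.3353, 0.1862]
ee_rot: [0.994, -0.106, -0.002, -0.001]
contact_force: [1.1, -1.0, 0.2]
width: 0.061
```

```bash
python3 -c "
from wr import *
go((.40,-.1,.2),-12)"
```

```text
t 27.82 pos [ 0.4633 -0.3353  0.1862] yaw -12.11 j6 94.2 w 0.061 F [ 1.1 -1.   0.2] M [-0.08 -0.27 -0.02]
d [-0.1113 -0.2168 -0.013 ] rot [-0.0012  0.0043 -0.002 ]
```

Move back a bit for a clear final view.

>>> send_rows(
  rot=[
    [0,0,0],
    [0,0,0],
    [0,0,0],
    [0,0,0],
    [0,0,0],
    [0,0,0],
    [0,0,0],
    [0,0,0],
  ],
  delta_pos=[
    [-0.005,-0.02,-0.01],
    [-0.015,-0.05,-0.02],
    [-0.025,-0.08,-0.02],
    [-0.035,-0.11,-0.02],
    [-0.045,-0.14,-0.02],
    [-0.055,-0.17,-0.02],
    [-0.06,-0.19,-0.02],
    [-0.06,-0.2,-0.02],
  ],
  claw=[0.7,0.7,0.7,0.7,0.7,0.7,0.7,0.7],
)

```text
time_s: 28.48
tool_pos: [0.446, -0.1253, 0.2079]
ee_rot: [0.995, -0.105, -0.001, -0.001]
contact_force: [-0.7, 0.1, 1.2]
width: 0.0615
```

```bash
python3 -c "
from wr import *
s=snap('side','s16.png');t=snap('top','t16.png'); st(); wrench(t,(345,180,385,250))
try: nutang(t,'n16.png')
except Exception as e: print(e)"
```

```text
{'time_s': 28.5833, 'qpos': [0.1485, 0.022, -0.4579, -0.0028, -1.0929, 1.2147], 'qd': [-0.0382, 0.0182, 0.007, 0.003, 0.0012, 0.0313], 'tool_pos': [0.4471, -0.1261, 0.2077], 'ee_rot': [0.9946, -0.1042, -0.0013, -0.001], 'contact_force': [-0.0438, 0.0416, -0.1048], 'moment': [-0.0502, 0.0153, 0.0292], 'width': 0.061}
ang -12.522342174275993 grip [ 0.46680028 -0.33490264] len 0.14041163781442856
centre [ 0.5949 -0.0011] 6fold corner deg 0.33989786564482327 size [0.0416 0.0407] red [ 0.5824 -0.0016] -177.9 strength 0.15147452712535941
```

View pics/t16.png

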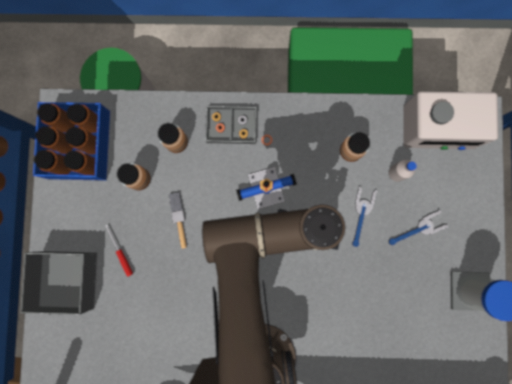

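View pics/s16.png

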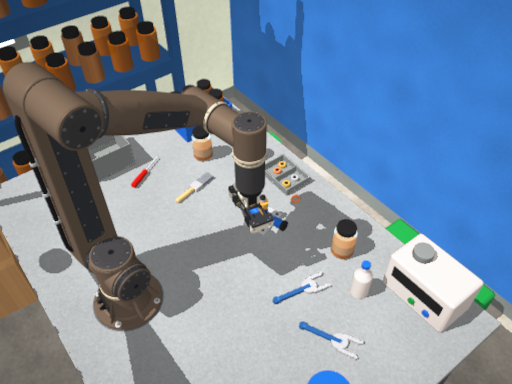

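The top picture shows the wrench lying flat at (362,220), clear of the header. The bystanders are where they were and nothing is touching the robot. The nut's red corner points at about 180°, so I'm handing in.

```bash
python3 -c "
from h import *
st(); print(ctrl.sign_off())"
```

```text
{'time_s': 28.5833, 'qpos': [0.1485, 0.022, -0.4579, -0.0028, -1.0929, 1.2147], 'qd': [-0.0382, 0.0182, 0.007, 0.003, 0.0012, 0.0313], 'tool_pos': [0.4471, -0.1261, 0.2077], 'ee_rot': [0.9946, -0.1042, -0.0013, -0.001], 'contact_force': [-0.0438, 0.0416, -0.1048], 'moment': [-0.0502, 0.0153, 0.0292], 'width': 0.061}
the job is handed in; nothing more can be done
None
```

I spun the nut clockwise with the fingers, about 0.5 rad in one grip. I stopped when the torque rose from 0.1 to 0.5 N·m and the fingers only skewed on the flats. I then fitted the left-hand blue wrench and turned the nut one flat, at a steady 0.6–0.7 N·m. I backed the wrench off within its play, slid it out and laid it flat near its original place. I handed the job in at 28.6 s.

**Last checks:**
- **Final picture:** the wrench lies flat and clear of the header, the bystanders look undisturbed, and the robot touches nothing.
- **Wrench turn:** the checks disagree slightly. The wrench turned 59.6° from where the torque levelled off. The camera estimates of the nut's own turn range from about 56° to 61°. I couldn't see the ferrule's 1 mm of sinking at this resolution, so I didn't check it.
- **Forces:** the wrench rubbed the nut at 3–5 N going on and coming off. It pressed on the bench with about 32 N when I set it down, and I eased that off before opening the fingers.

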